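# Stack the keyed spacer and collar on the D-post of the assembly fixture

### The job

Build up the stack on the blue fixture: turn the green square spacer so that its flat matches the flat of the D-shaped post and lower it over the post until it sits flat on the base plate, then do the same with the aluminium round collar until it sits flat on top of the spacer. Let go of both, and leave the dark round-bored spare, the screwdriver, the vee block and the jar where they are.

Things in the scene. Friction and masses are not known exactly. Their poses are not given: they have to be found in the camera images.
- fixture: Fixed fixture: blue round base plate 140 mm in diameter, 14 mm thick, with an upright steel D-shaped post at its centre and an orange mark on the side of the post's flat. Origin: on the post's axis, at table height; z up; +x from the axis towards the post's flat and the orange mark.
- post_top (a point): Centre of the post's top, 80 mm above the table (66 mm above the base plate); axes as the fixture. The post is 36 mm in diameter with one flat 8 mm from the axis, on +x; its uppermost 7 mm taper to 0.8 of the width.
- square_spacer: Loose green-anodised keyed spacer: square flange 84 x 84 x 10 mm carrying a round hub, 44 mm high over all, 0.22 to 0.45 kg. Origin: bore axis, underside; z up; +x from the axis towards the bore's flat and orange mark. Its bore clears the post by 1.75 mm (1.5 mm at the flat): it goes down freely with its flat within about 5 degrees of the post's, not past 12.
- spacer_hub (a point): Centre of the round hub's top: hub 56 mm in diameter, 34 mm tall above the flange; grip it from above in any direction. The D bore goes right through: a 39.5 mm circle cut off by a flat 9.5 mm from the axis, on +x. Axes as its body. 
- round_collar: Loose bright aluminium keyed collar: round flange 82 mm in diameter, 10 mm thick, carrying a round hub; 44 mm high over all, 0.2 to 0.4 kg. Origin: bore axis, underside; z up; +x from the axis towards the bore's flat and orange mark. Same bore and fit as the spacer. Seated, its underside is 44 mm above the base plate.
- collar_hub (a point): Centre of the round hub's top: hub 56 mm in diameter, 34 mm tall above the flange; grip it from above in any direction. The D bore goes right through: a 39.5 mm circle cut off by a flat 9.5 mm from the axis, on +x. Axes as its body. 
- spare: Dark steel spare spacer, 84 x 84 x 44 mm, the same shape as the green one but with a plain round bore and no orange mark; a bystander, not to be used. Origin on the bore axis at the underside.
- screwdriver: Screwdriver 200 mm long with a blue handle, lying; a bystander.
- vee_block: Dark steel vee block 80 x 70 x 48 mm, 0.9 kg, origin under its centre; a bystander.
- jar: Amber jar with a grey cap, 64 mm in diameter, 85 mm high, origin under its centre; a bystander.
Mind the look-alikes: they are no part of the job. Leave any pink look-alike of the round_collar alone.

How it is judged:
By the outcome, as a careful person would: the job done as asked, in the order asked, and still so for the second after the job is handed in, with the robot touching nothing.
It also fails if it takes over 56 s, if anything falls off the work surface, if the arm or the gripper's body presses on something with over 40 N, if the wrist force passes 120 N, or if a joint passes its speed limit or range.

### The arm

A 6-joint arm with a two-finger parallel gripper is mounted at the origin on the work surface. World frame = base frame: x ahead of the robot, y to its left, z up, the work surface at z = 0. Lengths are in m, angles in rad, forces in N, time in s.
With the tool pointing down it reaches from about 0.35 to 0.775 m from the base axis. Payload 7.3 kg.
Tool frame: the origin (TCP) lies at the very end of the fingers, on their centre line; the grasp point (between the pads) lies 19 mm behind it (robot.tcp_to_grasp is the distance from the TCP to the grasp point, in m); z points along the fingers, y is the direction in which the jaws open and shut (so a half turn about z gives the same grasp; the last joint's range is limited). The gripper opens to 92 mm and grips with 3 to 60 N. Pads are 19 mm wide; open, the fingers measure 130 mm over their backs; the gripper's body (75 mm by 190 mm) begins 47 mm behind the grasp point.
Start: joints at [1.183, 0.342, 1.524, -0, 1.275, -0.146], TCP at [0.126, 0.51, 0.2] pointing down, gripper open.
Joint ranges: [-2.53, 2.53], [-0.77, 2.02], [0.04, 2.7], [-1, 4.14], [0.28, 2.66], [-3.11, 3.11]. Speed limits (rad/s): [2.57, 2.57, 3.14, 3.14, 3.14, 3.14].

### API

Orientations are given as [roll, pitch, yaw] about the fixed x, y, z axes, in that order (R = Rz(yaw) Ry(pitch) Rx(roll)).
In Python, from cell import robot gives the robot as it stands.
- The arm moves only by the tool arm_command, never from a script. Its argument "motion" is a list that holds one entry, the list of rows, each a list of 7 numbers: the turn, a rotation vector about the tool's x, y, z in units of 90 degrees (1.0 is 90 degrees), then the shift along the tool's x, y, z in units of 30 cm (1.0 is 30 cm), then the opening, from -1 (shut) to 1 (fully open). In form: [[[wx, wy, wz, tx, ty, tz, grip], ...]]. A call has 1 to 8 rows; each row is the pose to reach, as a shift and turn from the pose commanded when the call began, along the tool's axes at that moment; what a row does not reach only later rows make up. A row lasts 1/10 s, in which the tool goes at most 50 mm and 8.59 degrees, less where a joint would pass 70% of its speed; a pose out of reach is approached as far as the arm can. A call with a number of a shift or a turn outside -1 to 1 is refused whole. A call with a gripper value outside its range is refused whole. The fingers move at their own pace and stop on an object; "grip_force" is the grip in N (left out, the last holds). Time passes only in rows, so rows that repeat a pose let the fingers close. It gives the time, the measured TCP pose, the force and the opening at its end, in the units of the state.
- robot.observe(): the state, without advancing time (a new reading comes with each control period).
- robot.read_camera(name): name is "scene" or "top" or "wrist"; returns a dict with "image" (384x512x3 uint8, red, green, blue), "z_map" (384x512 float32, m along the optical axis (not along the pixel's ray), 0 where there is no reading), "fov_y" (degrees; the focal length in pixels is half the picture's height over the tangent of half this angle, whatever the lens; pixels are square), "cx", "cy" (the principal point, pixels), "cam_to_world" (4x4, takes a point from camera to world coordinates). Camera axes: x right, y down, z forward; pixel columns grow to the right and rows downward; lengths in m; the calibration is good to about 2 mm. A picture is of the moment at which its call begins.
- robot.hand_in(): hands the job in, once; it reports no verdict.
The state is a dict: "time": time; "qpos": joint angles; "qvel": joint speeds; "joint_efforts": joint torques, N m; "tool_pos": TCP position; "tool_rot": TCP orientation; "contact_force": force on the tool from outside, world axes, zero at the start; "torque": the same for the moment, N m; "opening": finger opening in m.
Only numpy, scipy, OpenCV 4.12 (cv2) and the standard library are available. Lean on these libraries where they do the work, as an engineer would, in place of code of your own. Each camera call takes 0.05 s, during which the arm holds its last target.

## Working session

There is one attempt and no reset: what is moved stays moved. The work goes in short steps, Python scripts to look and compute and a tool call to move; the robot and the scene stay as the last step left them, time stands still between calls to the robot, and variables do not carry over. Pictures are saved under pics/ and viewed, and the job is handed in when it is done.

Besides the shell and the picture viewer there is one more tool, called after "Emit:" in YAML: its name, and indented under it one key for each argument. arm_command: Moves the arm, as the interface text tells. Its arguments: {"type":"object","properties":{"motion":{"type":"array"},"grip_force":{"type":"number"}},"required":["motion"]}

```bash
ls; mkdir -p pics; cat > h.py <<'E'
import numpy as np, cv2
from cell import robot
def cap(name,tag):
    d=robot.read_camera(name); cv2.imwrite(f'pics/{tag}.png',d['image'][:,:,::-1]); np.savez(f'pics/{tag}.npz',**{k:v for k,v in d.items()})
    return d
def load(tag): return dict(np.load(f'pics/{tag}.npz'))
def w(d,u,v,z=None):
    """world point of pixel; z: intersect with plane z else depth map"""
    f=384/2/np.tan(np.radians(float(d['fov_y']))/2)
    r=np.array([(u-d['cx'])/f,(v-d['cy'])/f,1.0]); T=d['cam_to_world']
    if z is None: s=np.median(d['z_map'][int(v)-1:int(v)+2,int(u)-1:int(u)+2])
    else:
        s=(z-T[2,3])/(T[:3,:3]@r)[2]
    return T[:3,:3]@(r*s)+T[:3,3]
E
python3 - <<'E'
from h import *
for n in ['scene','top','wrist']:
    d=cap(n,n+'0'); print(n,d['fov_y'],d['cx'],d['cy'],d['cam_to_world'].round(3).tolist())
print(robot.observe())
E
```

```text
pics
scene 44.28194438611859 260.71159113259625 183.306669549742 [[0.65, 0.58, -0.491, 1.206], [0.76, -0.505, 0.409, -0.545], [-0.011, -0.639, -0.769, 1.004], [0.0, 0.0, 0.0, 1.0]]
top 55.28957280587426 256.874666591128 192.65579956838747 [[0.011, -0.985, 0.171, 0.435], [-0.999, -0.017, -0.032, -0.019], [0.034, -0.17, -0.985, 1.005], [0.0, 0.0, 0.0, 1.0]]
wrist 63.093848562903275 251.32196252191227 194.62226990711562 [[0.239, 0.933, 0.271, 0.053], [0.971, -0.229, -0.068, 0.527], [-0.001, 0.279, -0.96, 0.383], [0.0, 0.0, 0.0, 1.0]]
{'time': 0.15, 'qpos': array([ 1.18300495e+00,  3.42594969e-01,  1.52476763e+00,  8.26626302e-06,
        1.27542648e+00, -1.46009891e-01]), 'qvel': array([ 0.00032245, -0.00299697, -0.00281413,  0.00063552, -0.00057058,
       -0.00048699]), 'joint_efforts': array([ 1.56690392e-03, -4.31465542e+01, -2.44354928e+01,  7.18053128e-02,
        5.37900149e-02, -9.39577103e-05]), 'tool_pos': array([0.12555627, 0.50942402, 0.19929834]), 'tool_rot': array([-3.14041011e+00, -1.81891396e-04,  2.89980865e+00]), 'contact_force': array([-0.19833357, -0.58388352,  0.15705442]), 'torque': array([-0.00949456, -0.00231574,  0.00446331]), 'opening': 0.09189432484209625}
```

View pics/top0.png

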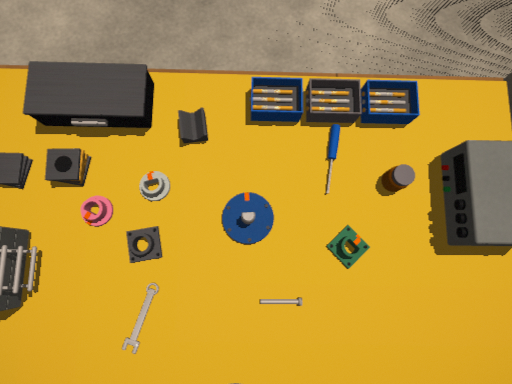

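View pics/scene0.png

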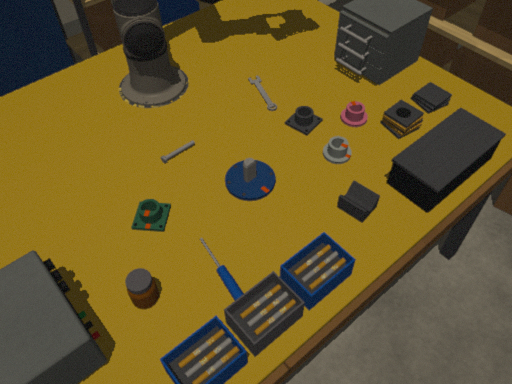

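View pics/wrist0.png

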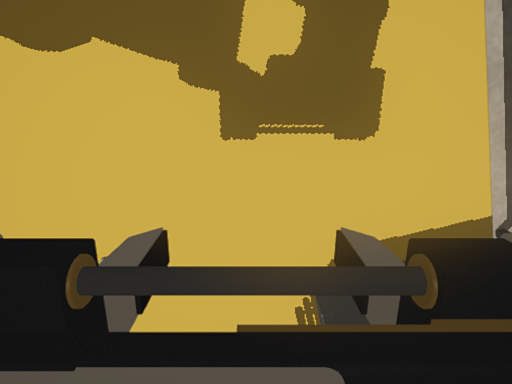

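The top view shows the candidates by pixel:
- **Spacer:** the green keyed part at (347,246). Look-alikes are the dark round-bored spare at (143,244) and the dark square stack at (65,165).
- **Collar:** the bright aluminium part at (154,185). The look-alike is the pink one at (97,211), which I'll leave.
- **Fixture:** blue plate at (247,218), with its orange mark at (247,197).

Next I'll check close crops.

```bash
python3 - <<'E'
from h import *
im=cv2.imread('pics/top0.png'); s=cv2.imread('pics/scene0.png')
def c(im,u,v,r,k): return cv2.resize(im[v-r:v+r,u-r:u+r],None,fx=k,fy=k,interpolation=cv2.INTER_NEAREST)
a=[c(im,347,246,32,4),c(im,154,185,32,4),c(im,247,218,32,4)]
b=[c(s,151,215,32,4),c(s,337,149,32,4),c(s,250,176,32,4)]
cv2.imwrite('pics/crop0.png',np.vstack([np.hstack(a),np.hstack(b)]))
d=load('top0')
for u,v in [(347,246),(154,185),(247,218),(97,211),(143,244),(195,126),(398,176),(331,175),(280,301)]: print(u,v,w(d,u,v).round(3))
E
```

```text
347 246 [ 0.465 -0.3   -0.   ]
154 185 [ 0.626  0.234 -0.002]
247 218 [ 0.53  -0.024  0.08 ]
97 211 [0.551 0.383 0.001]
143 244 [ 0.464  0.254 -0.001]
195 126 [0.791 0.124 0.024]
398 176 [ 0.644 -0.415  0.086]
331 175 [ 0.663 -0.26   0.002]
280 301 [ 0.321 -0.114  0.017]
```

View pics/crop0.png

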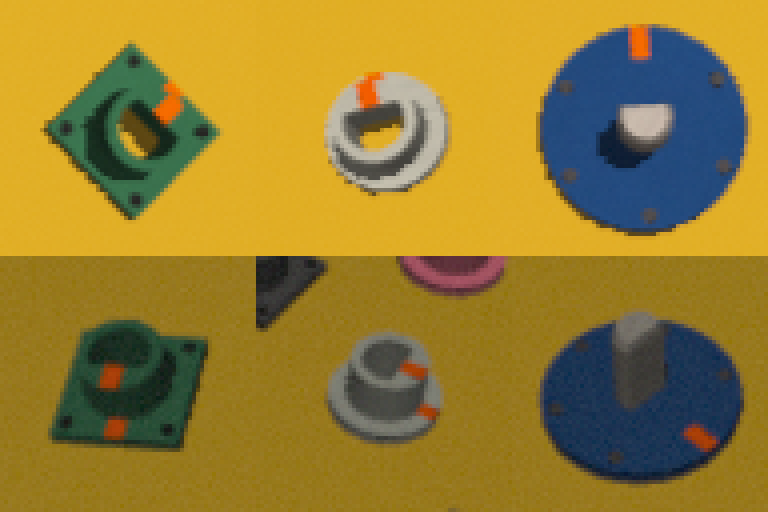

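The crops confirm the choices. The green spacer and the aluminium collar both have D bores and orange marks, and the fixture's flat and mark are on its upper side (world +x). Next I'll measure them.

```bash
cat >> h.py <<'E'
def cloud(d):
    f=384/2/np.tan(np.radians(float(d['fov_y']))/2)
    v,u=np.mgrid[0:384,0:512]; z=d['z_map']
    P=np.stack([(u-d['cx'])/f*z,(v-d['cy'])/f*z,z],-1); T=d['cam_to_world']
    Q=P@T[:3,:3].T+T[:3,3]; Q[z==0]=np.nan; return Q
def circ(p):
    A=np.c_[2*p,np.ones(len(p))]; b=(p**2).sum(1); s=np.linalg.lstsq(A,b,rcond=None)[0]
    return s[:2],np.sqrt(s[2]+s[:2]@s[:2])
from scipy.optimize import least_squares
def analyse(d,c0,zlo,zhi,R,zor=None):
    Q=cloud(d); im=d['image'].astype(int)
    near=np.hypot(Q[...,0]-c0[0],Q[...,1]-c0[1])<R
    m=near&(Q[...,2]>zlo)&(Q[...,2]<zhi)
    p=Q[m]; 
    org=(im[...,0]>150)&(im[...,1]<im[...,0]*0.6)&(im[...,2]<90)&near if im[...,0][near].max()>150 else near&False
    return p,Q[org&near],m
E
python3 - <<'E'
from h import *
d=load('top0')
for n,c0,zl,zh,R in [('spacer',(0.465,-.3),.036,.052,.05),('spFl',(0.465,-.3),.005,.016,.065),('collar',(.626,.234),.036,.052,.05),('colFl',(.626,.234),.005,.016,.055),('plate',(.53,-.024),.008,.022,.085),('post',(.53,-.024),.07,.09,.04)]:
    p,o,m=analyse(d,c0,zl,zh,R)
    print(n,len(p),p.mean(0).round(4),'ext',p.min(0).round(4),p.max(0).round(4),'rect',cv2.minAreaRect(p[:,:2].astype(np.float32)),'enc',cv2.minEnclosingCircle(p[:,:2].astype(np.float32)))
    print('  orange',len(o),o.round(3).tolist()[:40])
E
```

```text
spacer 244 [ 0.4664 -0.2995  0.0439] ext [ 0.4381 -0.3254  0.0361] [ 0.4928 -0.2705  0.0492] rect ((0.464647114276886, -0.29866501688957214), (0.055016979575157166, 0.05437337979674339), 69.5269546508789) enc ((0.464868426322937, -0.2981994152069092), 0.028248704969882965)
  orange 39 [[0.497, -0.325, 0.012], [0.495, -0.322, 0.012], [0.495, -0.325, 0.01], [0.495, -0.327, 0.012], [0.492, -0.322, 0.011], [0.492, -0.326, 0.008], [0.492, -0.328, 0.011], [0.492, -0.331, 0.008], [0.488, -0.314, 0.045], [0.489, -0.328, 0.011], [0.489, -0.33, 0.013], [0.485, -0.313, 0.048], [0.485, -0.317, 0.044], [0.487, -0.331, 0.01], [0.482, -0.311, 0.045], [0.482, -0.314, 0.045], [0.482, -0.317, 0.045], [0.482, -0.319, 0.048], [0.48, -0.309, 0.044], [0.48, -0.311, 0.046], [0.48, -0.315, 0.043], [0.48, -0.317, 0.044], [0.48, -0.319, 0.047], [0.48, -0.321, 0.049], [0.477, -0.307, 0.041], [0.477, -0.309, 0.044], [0.477, -0.31, 0.048], [0.477, -0.314, 0.045], [0.477, -0.317, 0.044], [0.477, -0.32, 0.044], [0.474, -0.306, 0.045], [0.474, -0.308, 0.046], [0.474, -0.311, 0.047], [0.474, -0.313, 0.047], [0.475, 
[... 4230 characters left out ...]
, [0.597, -0.027, 0.017], [0.594, -0.019, 0.017], [0.594, -0.021, 0.017], [0.594, -0.024, 0.017], [0.595, -0.027, 0.012], [0.591, -0.019, 0.016], [0.591, -0.021, 0.014], [0.591, -0.024, 0.015], [0.591, -0.027, 0.015], [0.589, -0.019, 0.012], [0.589, -0.021, 0.012], [0.589, -0.024, 0.012], [0.589, -0.027, 0.013], [0.586, -0.019, 0.016], [0.586, -0.021, 0.012], [0.586, -0.024, 0.015], [0.585, -0.027, 0.018]]
post 122 [ 0.5349 -0.0255  0.0788] ext [ 0.5226 -0.0423  0.0706] [ 0.5458 -0.009   0.0847] rect ((0.5341330766677856, -0.025700267404317856), (0.02309400402009487, 0.03325319290161133), 0.4013883173465729) enc ((0.538747251033783, -0.025397470220923424), 0.017863964661955833)
  orange 0 []
```

```bash
cat >> h.py <<'E'
from scipy.spatial.transform import Rotation as Ro
def plan(x,y,z,yawdeg,start=None):
    """row values from present (or start=(x,y,z,yawdeg)) to vertical pose"""
    if start is None:
        s=robot.observe(); p=s['tool_pos']; R=Ro.from_euler('xyz',s['tool_rot'])
    else: p=np.array(start[:3]); R=Ro.from_euler('xyz',[np.pi,0,np.radians(start[3])])
    Rt=Ro.from_euler('xyz',[np.pi,0,np.radians(yawdeg)])
    rv=(R.inv()*Rt).as_rotvec()/(np.pi/2); t=R.inv().apply(np.array([x,y,z])-p)/.3
    print('turn',rv.round(4),'shift',t.round(4),'rows>=',max(np.linalg.norm(t)*6,np.linalg.norm(rv)*90/8.59))
def st():
    s=robot.observe(); print('t',round(s['time'],2),'p',s['tool_pos'].round(4),'rpy',np.degrees(s['tool_rot']).round(2),'F',s['contact_force'].round(1),'M',s['torque'].round(2),'open',round(s['opening'],4))
E
python3 - <<'E'
from h import *
plan(.613,.27,.14,105)
plan(.37,.39,.2,135)
E
```

```text
turn [-7.000e-04  3.000e-04  6.794e-01] shift [-1.7687 -0.3856  0.1978] rows>= 10.925960786634842
turn [-8.000e-04  1.000e-04  3.461e-01] shift [-0.8864 -0.1914 -0.0023] rows>= 5.4411516383794645
```

Emit:
arm_command:
  motion:
    - [[0, 0, 0.34, -0.88, -0.19, 0, 1], [0, 0, 0.34, -0.88, -0.19, 0, 1], [0, 0, 0.34, -0.88, -0.19, 0, 1], [0, 0, 0.34, -0.88, -0.19, 0, 1], [0, 0, 0.34, -0.88, -0.19, 0, 1], [0, 0, 0.34, -0.88, -0.19, 0, 1]]

```text
time: 0.75
tool_pos: [0.3718, 0.3889, 0.1995]
tool_rot: [-3.142, 0.001, 2.362]
contact_force: [-0.5, 0.9, -0.2]
opening: 0.0915
```

```bash
python3 - <<'E'
from h import *
st(); plan(.613,.27,.14,105)
E
```

```text
t 0.75 p [0.3718 0.3889 0.1995] rpy [-1.8000e+02  6.0000e-02  1.3534e+02] F [-0.5  0.9 -0.2] M [-0.03  0.03  0.01] open 0.0915
turn [1.000e-04 7.000e-04 3.371e-01] shift [-0.8501  0.2832  0.1991] rows>= 5.50745640032094
```

Emit:
arm_command:
  motion:
    - [[0, 0, 0.337, -0.85, 0.283, 0.2, 1], [0, 0, 0.337, -0.85, 0.283, 0.2, 1], [0, 0, 0.337, -0.85, 0.283, 0.2, 1], [0, 0, 0.337, -0.85, 0.283, 0.2, 1], [0, 0, 0.337, -0.85, 0.283, 0.2, 1], [0, 0, 0.337, -0.85, 0.283, 0.2, 1], [0, 0, 0.337, -0.85, 0.283, 0.2, 1], [0, 0, 0.337, -0.85, 0.283, 0.2, 1]]

```text
time: 1.55
tool_pos: [0.6094, 0.2729, 0.139]
tool_rot: [-3.14, -0.0, 1.835]
contact_force: [-0.2, 0.5, -0.0]
opening: 0.0918
```

```bash
python3 - <<'E'
from h import *
st(); d=cap('wrist','wcol')
# project
E
```

```text
t 1.55 p [0.6094 0.2729 0.139 ] rpy [-1.7990e+02 -2.0000e-02  1.0516e+02] F [-0.2  0.5 -0. ] M [-0.09  0.05  0.01] open 0.0918
```

View pics/wcol.png

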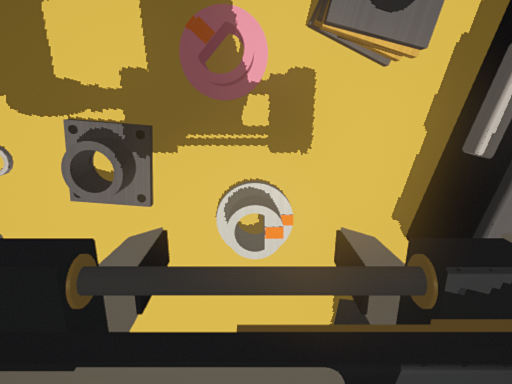

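The wrist view shows the aluminium collar at (254,220), with orange marks on its right at (273,232) on the hub and (287,219) on the flange. The pink look-alike at (223,52) and the spare at (108,163) are well clear. I'll measure from this picture.

```bash
cat >> h.py <<'E'
def rep(d,c0,zb,Rf,tag=''):
    """zb: underside height. fit hub circle + mark yaw"""
    Q=cloud(d); im=d['image'].astype(int)
    near=np.hypot(Q[...,0]-c0[0],Q[...,1]-c0[1])<Rf+.004
    top=near&(abs(Q[...,2]-zb-.044)<.006); fl=near&(abs(Q[...,2]-zb-.010)<.006)
    p=Q[top]; 
    pf=p[:,:2].astype(np.float32); (ex,ey),er=cv2.minEnclosingCircle(pf)
    # robust outer circle: by angle bins outermost
    c=np.array([ex,ey])
    for _ in range(5):
        a=np.arctan2(*(pf-c).T[::-1]); r=np.hypot(*(pf-c).T); pts=[]
        for k in range(36):
            s=(a>=-np.pi+k*np.pi/18)&(a<-np.pi+(k+1)*np.pi/18)&(r>.022)
            if s.sum()>1: i=np.argmax(np.where(s,r,0)); pts.append(pf[i])
        c,R=circ(np.array(pts,float))
    org=(im[...,0]>1.8*im[...,1])&(im[...,0]>100)&(im[...,2]<.6*im[...,1]+20)
    print(tag,'enc',np.round([ex,ey,er],4),'fit',c.round(4),R.round(4),len(pts),'ztop',np.median(p[:,2]).round(4))
    for n,m in [('hub',top),('flange',fl)]:
        o=Q[m&org]
        if len(o)>3:
            q=o[:,:2].mean(0)-c; print('   orange',n,len(o),o.mean(0).round(4),'yaw',np.degrees(np.arctan2(q[1],q[0])).round(1))
    return c
E
python3 - <<'E'
from h import *
rep(load('wcol'),(.6235,.232),0,.041,'wrist'); rep(load('top0'),(.6235,.232),0,.041,'top')
rep(load('scene0'),(.6235,.232),0,.041,'scene')
rep(load('top0'),(.4648,-.2983),0,.055,'top'); rep(load('scene0'),(.4648,-.2983),0,.055,'scene')
d=load('wcol'); im=d['image'][170:270,200:310,::-1]; cv2.imwrite('pics/wcolc.png',cv2.resize(im,None,fx=6,fy=6,interpolation=cv2.INTER_NEAREST))
E
```

```text
wrist enc [0.6245 0.2308 0.0284] fit [0.6247 0.2309] 0.028 36 ztop 0.0432
   orange hub 13 [0.6417 0.2356 0.0443] yaw 15.4
top enc [0.6234 0.2321 0.0285] fit [0.6232 0.2316] 0.0274 36 ztop 0.0438
   orange hub 28 [0.6409 0.2356 0.0445] yaw 12.7
   orange flange 4 [0.6609 0.2406 0.0105] yaw 13.5
scene enc [0.6233 0.2275 0.0297] fit [0.6239 0.2276] 0.028 30 ztop 0.043
   orange hub 16 [0.6416 0.234  0.0441] yaw 19.7
   orange flange 13 [0.6558 0.238  0.0109] yaw 18.0
top enc [ 0.4649 -0.2982  0.0282] fit [ 0.4649 -0.2983] 0.0274 36 ztop 0.0444
   orange hub 28 [ 0.4771 -0.3127  0.045 ] yaw -49.6
   orange flange 8 [ 0.4925 -0.3271  0.0108] yaw -46.2
scene enc [ 0.4643 -0.3057  0.0313] fit [ 0.465  -0.3023] 0.0279 33 ztop 0.0431
   orange hub 25 [ 0.4769 -0.3154  0.044 ] yaw -47.8
   orange flange 22 [ 0.4842 -0.3251  0.0105] yaw -49.9
```

View pics/wcolc.png

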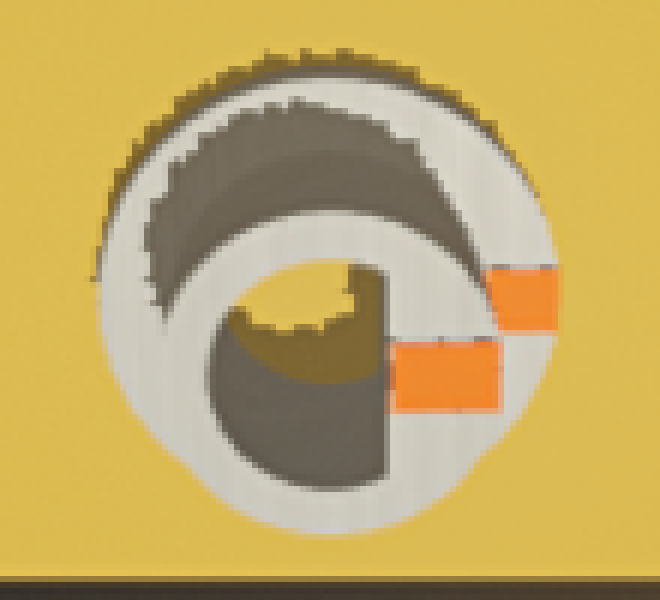

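The flat's edge runs vertically in the picture, parallel to tool x, so the collar's yaw is about the tool-y direction: 15 degrees at (0.6245, 0.231). Now the fixture, on the way to the spacer.

```bash
python3 - <<'E'
from h import *
plan(.54,-.045,.16,92)
E
```

```text
turn [-0.0006 -0.0002  0.1471] shift [-0.9645 -0.5011 -0.0678] rows>= 6.534090936238203
```

Emit:
arm_command:
  motion:
    - [[0, 0, 0.147, -0.965, -0.5, -0.07, 1], [0, 0, 0.147, -0.965, -0.5, -0.07, 1], [0, 0, 0.147, -0.965, -0.5, -0.07, 1], [0, 0, 0.147, -0.965, -0.5, -0.07, 1], [0, 0, 0.147, -0.965, -0.5, -0.07, 1], [0, 0, 0.147, -0.965, -0.5, -0.07, 1], [0, 0, 0.147, -0.965, -0.5, -0.07, 1], [0, 0, 0.147, -0.965, -0.5, -0.07, 1]]

```text
time: 2.4
tool_pos: [0.5402, -0.0474, 0.1621]
tool_rot: [3.14, 0.001, 1.603]
contact_force: [-0.3, 0.8, -0.1]
opening: 0.092
```

```bash
python3 - <<'E'
from h import *
st(); d=cap('wrist','wfix')
im=d['image'][100:300,150:370,::-1]; cv2.imwrite('pics/wfixc.png',cv2.resize(im,None,fx=3,fy=3,interpolation=cv2.INTER_NEAREST))
E
```

```text
t 2.4 p [ 0.5402 -0.0474  0.1621] rpy [1.7991e+02 5.0000e-02 9.1850e+01] F [-0.3  0.8 -0.1] M [-0.1   0.04  0.01] open 0.092
```

View pics/wfixc.png

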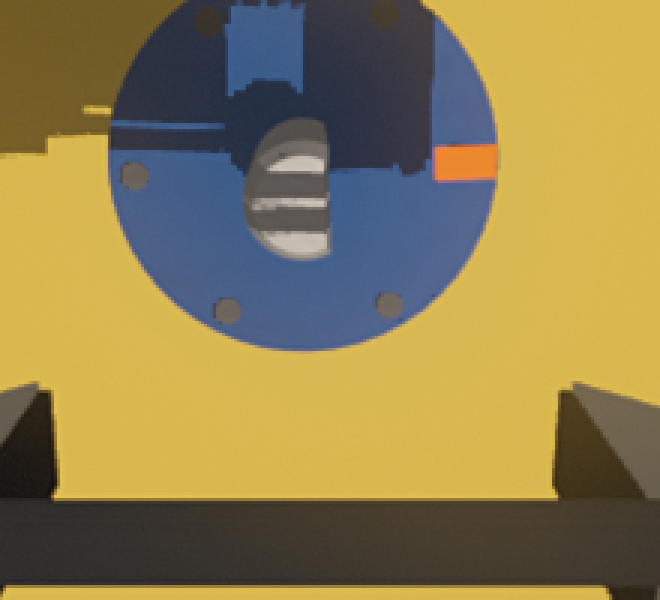

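```bash
python3 - <<'E'
from h import *
for t in ['wfix','top0','scene0']:
    d=load(t); Q=cloud(d); im=d['image'].astype(int)
    near=np.hypot(Q[...,0]-.539,Q[...,1]+.025)<.076
    m=near&(abs(Q[...,2]-.014)<.006); p=Q[m][:,:2].astype(np.float32); c,r=cv2.minEnclosingCircle(p)
    a=np.arctan2(*(p-c).T[::-1]); rr=np.hypot(*(p-c).T); pts=[p[i] for k in range(72) for s in [(a>=-np.pi+k*np.pi/36)&(a<-np.pi+(k+1)*np.pi/36)&(rr>.064)] if s.sum()>1 for i in [np.argmax(np.where(s,rr,0))]]
    c2,R2=circ(np.array(pts,float))
    org=(im[...,0]>1.8*im[...,1])&(im[...,0]>100)&(im[...,2]<.6*im[...,1]+20)&m
    o=Q[org]; q=o[:,:2].mean(0)-c2 if len(o) else [np.nan]*2
    print(t,np.round(c,4),round(r,4),'fit',c2.round(4),R2.round(4),len(pts),'orange',len(o),np.degrees(np.arctan2(q[1],q[0])).round(2))
    T=near&(Q[...,2]>.076)&(Q[...,2]<.09); P=Q[T]
    print('  top',len(P),np.median(P[:,2]).round(4),P[:,:2].min(0).round(4),P[:,:2].max(0).round(4), cv2.minAreaRect(P[:,:2].astype(np.float32)))
# manual pixel: edge of flat top, plane z=.08
d=load('wfix')
for cu,cv_ in [(329,165),(331,252),(329,130)]:
    print(w(d,150+cu/3,100+cv_/3,.08).round(4))
im=d['image'][130:200,220:280,::-1]; cv2.imwrite('pics/wfixc2.png',cv2.resize(im,None,fx=8,fy=8,interpolation=cv2.INTER_NEAREST))
E
```

```text
wfix [ 0.5398 -0.0266] 0.0701 fit [ 0.5399 -0.0264] 0.0696 72 orange 16 6.38
  top 791 0.079 [ 0.5236 -0.0422] [ 0.5478 -0.0102] ((0.5353288054466248, -0.026689356192946434), (0.023438746109604836, 0.03190404176712036), 4.93772029876709)
top0 [ 0.5393 -0.0253] 0.0701 fit [ 0.5391 -0.0254] 0.069 72 orange 30 3.01
  top 97 0.08 [ 0.5226 -0.0397] [ 0.5458 -0.0092] ((0.5340404510498047, -0.02449088916182518), (0.022925779223442078, 0.030528685078024864), 1.0351940393447876)
scene0 [ 0.5399 -0.0281] 0.0726 fit [ 0.5392 -0.0294] 0.0693 62 orange 30 5.65
  top 70 0.0791 [ 0.5238 -0.0451] [ 0.5486 -0.0143] ((0.5353443026542664, -0.029765548184514046), (0.023021312430500984, 0.032303906977176666), 8.592754364013672)
[ 0.5473 -0.0146  0.08  ]
[ 0.5489 -0.0401  0.08  ]
[ 0.5469 -0.0047  0.08  ]
```

View pics/wfixc2.png

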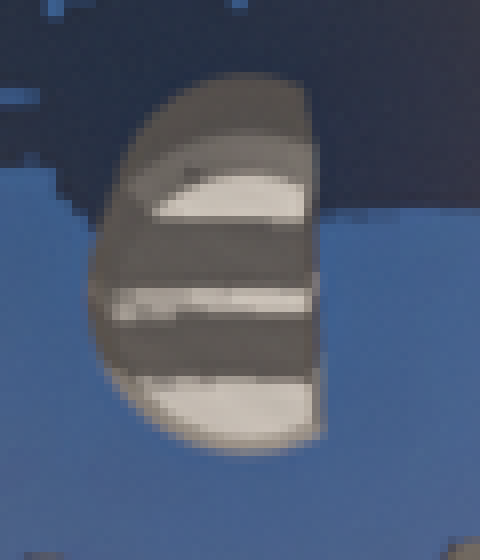

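```bash
python3 - <<'E'
from h import *
d=load('wfix')
P=lambda cu,cv_,z: w(d,150+cu/3,100+cv_/3,z)
o=P(465,163,.014); print(o, [np.degrees(np.arctan2(*(o[:2]-c)[::-1])) for c in ([.5399,-.0264],[.5398,-.0266])])
a,b=P(433,181,.014),P(497,179,.014); print('lower edge dir',np.degrees(np.arctan2(*(b-a)[1::-1])))
a,b=P(433,146,.014),P(497,144,.014); print('upper',np.degrees(np.arctan2(*(b-a)[1::-1])))
a,b=w(d,220+303/8,130+178/8,.08),w(d,220+313/8,130+438/8,.08); e=(a-b)[:2]; print('flat',np.degrees(np.arctan2(-e[0],e[1])))
im=d['image'].astype(int); Q=cloud(d)
org=(im[...,0]>1.8*im[...,1])&(im[...,0]>100)&(im[...,2]<.6*im[...,1]+20); v,u=np.nonzero(org[:,:360]); k=(v>140)&(v<170); print(len(u),u[k].min(),u[k].max(),v[k].min(),v[k].max(),u[k].mean(),v[k].mean()); print(Q[154,305],Q[150,300])
E
```

```text
[ 0.59787606 -0.02269495  0.014     ] [np.float64(3.656598182387944), np.float64(3.8467883207748015)]
lower edge dir 3.647217533713237
upper 3.6342180147389502
flat 4.399102049874022
16 295 313 148 159 298.25 152.3125
[ 0.59775824 -0.02226523  0.01449536] [ 0.59207598 -0.01815643  0.01472217]
```

The fixture is at (0.5398, -0.0264) with yaw about 3.8°. On to the spacer.

```bash
python3 - <<'E'
from h import *
plan(.453,-.310,.14,44)
E
```

```text
turn [ 9.000e-04 -4.000e-04  5.323e-01] shift [-0.8712 -0.3212  0.0722] rows>= 5.588274801156674
```

Emit:
arm_command:
  motion:
    - [[0, 0, 0.532, -0.87, -0.32, 0.07, 1], [0, 0, 0.532, -0.87, -0.32, 0.07, 1], [0, 0, 0.532, -0.87, -0.32, 0.07, 1], [0, 0, 0.532, -0.87, -0.32, 0.07, 1], [0, 0, 0.532, -0.87, -0.32, 0.07, 1], [0, 0, 0.532, -0.87, -0.32, 0.07, 1], [0, 0, 0.532, -0.87, -0.32, 0.07, 1], [0, 0, 0.532, -0.87, -0.32, 0.07, 1]]

```text
time: 3.25
tool_pos: [0.4549, -0.3081, 0.1398]
tool_rot: [-3.141, -0.001, 0.772]
contact_force: [-0.2, 0.5, -0.1]
opening: 0.0916
```

```bash
python3 - <<'E'
from h import *
st(); d=cap('wrist','wsp')
im=d['image'][100:300,150:370,::-1]; cv2.imwrite('pics/wspc.png',cv2.resize(im,None,fx=3,fy=3,interpolation=cv2.INTER_NEAREST))
rep(d,(.4648,-.2983),0,.055,'w')
E
```

```text
t 3.25 p [ 0.4549 -0.3081  0.1398] rpy [-1.7997e+02 -5.0000e-02  4.4220e+01] F [-0.2  0.5 -0.1] M [-0.11  0.12 -0.05] open 0.0916
w enc [ 0.4655 -0.3002  0.0282] fit [ 0.4657 -0.3001] 0.0279 36 ztop 0.0432
   orange hub 219 [ 0.479  -0.3134  0.0438] yaw -44.8
   orange flange 121 [ 0.491  -0.3253  0.0099] yaw -44.9
```

View pics/wspc.png

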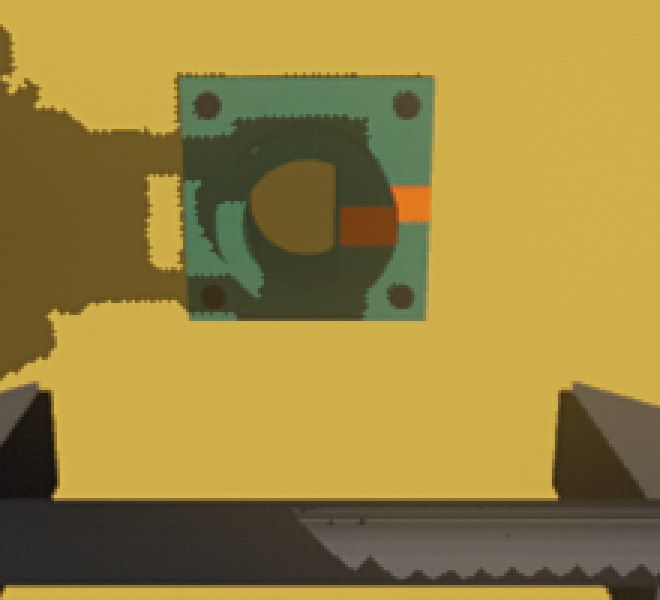

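The wrist view shows the spacer square to the picture, with its hub at crop (310,205) and orange marks to the right at (370,226) and (413,204). That puts its yaw at about -45.5° and its centre at (0.4657, -0.3001). I'll grasp there.

```bash
python3 - <<'E'
from h import *
plan(.4657,-.3001,.016,44.2)
E
```

```text
turn [-0.0002 -0.0005  0.0009] shift [0.0425 0.0069 0.4131] rows>= 2.492098373032719
```

Emit:
arm_command:
  motion:
    - [[0, 0, 0, 0.042, 0.007, 0.1, 1], [0, 0, 0, 0.042, 0.007, 0.22, 1], [0, 0, 0, 0.042, 0.007, 0.33, 1], [0, 0, 0, 0.042, 0.007, 0.413, 1], [0, 0, 0, 0.042, 0.007, 0.413, 1], [0, 0, 0, 0.042, 0.007, 0.413, 1]]

```text
time: 3.9
tool_pos: [0.4657, -0.3011, 0.0165]
tool_rot: [-3.142, -0.0, 0.772]
contact_force: [0.4, -0.4, 0.7]
opening: 0.0918
```

Emit:
arm_command:
  motion:
    - [[0, 0, 0, 0, 0, 0, 0.3], [0, 0, 0, 0, 0, 0, 0], [0, 0, 0, 0, 0, 0, -1], [0, 0, 0, 0, 0, 0, -1], [0, 0, 0, 0, 0, 0, -1], [0, 0, 0, 0, 0, 0, -1], [0, 0, 0, 0, 0, 0, -1]]
  grip_force: 35

```text
time: 4.6
tool_pos: [0.4652, -0.3027, 0.0173]
tool_rot: [3.14, -0.0, 0.77]
contact_force: [-0.5, 2.1, 11.6]
opening: 0.0405
```

The opening reads 40 mm, less than the 56 mm hub. I'll look before going on.

```bash
python3 - <<'E'
from h import *
st(); d=cap('wrist','wg1'); cap('scene','sg1');cap('top','tg1'); st()
s=cv2.imread('pics/sg1.png')[130:300,60:250]; t=cv2.imread('pics/tg1.png')[170:320,270:440]
cv2.imwrite('pics/g1.png',np.hstack([cv2.resize(s,(400,360)),cv2.resize(t,(400,360))]))
E
```

```text
t 4.6 p [ 0.4652 -0.3027  0.0173] rpy [ 1.7991e+02 -2.0000e-02  4.4100e+01] F [-0.5  2.1 11.6] M [ 0.29  0.51 -0.01] open 0.0405
t 4.75 p [ 0.4662 -0.3038  0.0173] rpy [ 1.7972e+02 -2.0000e-02  4.4100e+01] F [ 2.  -2.8  4. ] M [-0.58 -0.3  -0.  ] open 0.0284
```

View pics/wg1.png

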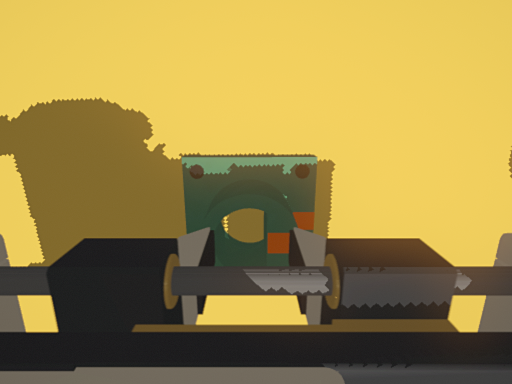

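View pics/g1.png

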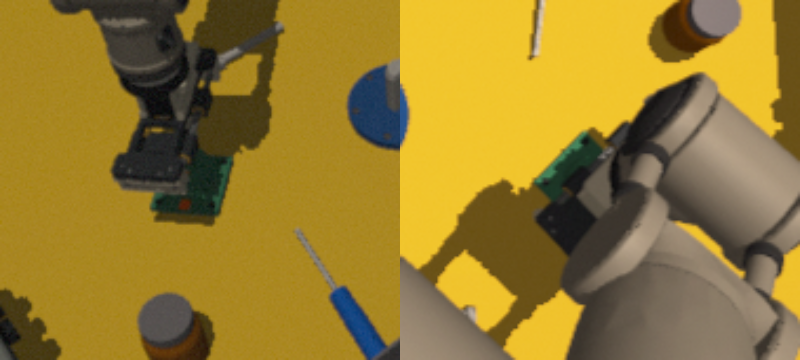

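```bash
python3 - <<'E'
from h import *
d=load('wg1')
def proj(d,P):
    f=384/2/np.tan(np.radians(float(d['fov_y']))/2); T=d['cam_to_world']; q=T[:3,:3].T@(np.array(P)-T[:3,3]); return q[:2]/q[2]*f+[d['cx'],d['cy']],q[2]
print('tcp',proj(d,[.4657,-.3035,.0173]),'grasp',proj(d,[.4657,-.3035,.0363]))
for t in ['wg1','sg1','tg1']:
    try: rep(load(t),(.475,-.29),0,.06,t)
    except Exception as e: print(t,e)
Q=cloud(d); near=(abs(Q[...,2]-.010)<.004)&(np.hypot(Q[...,0]-.47,Q[...,1]+.295)<.08); p=Q[near][:,:2].astype(np.float32); print(len(p),cv2.minAreaRect(p))
for u,v in [(205,235),(310,235),(195,245),(320,245),(257,157),(196,172),(302,172),(245,190)]: print(u,v,Q[v,u].round(4))
im=cv2.imread('pics/wg1.png')[140:330,150:360]; cv2.imwrite('pics/wg1c.png',cv2.resize(im,None,fx=3.5,fy=3.1,interpolation=cv2.INTER_NEAREST))
E
```

```text
tcp (array([251.22974245, 228.10562702]), np.float64(0.19773162057047045)) grasp (array([251.29030239, 240.67658579]), np.float64(0.1794741103267761))
wg1 enc [ 0.4735 -0.2964  0.0304] fit [ 0.4697 -0.299 ] 0.0256 26 ztop 0.0432
   orange hub 423 [ 0.4776 -0.3124  0.0438] yaw -59.5
   orange flange 307 [ 0.4919 -0.3264  0.0098] yaw -51.0
sg1 enc [ 0.4733 -0.2981  0.026 ] fit [ 0.4663 -0.3038] 0.0272 15 ztop 0.0433
tg1 axis 1 is out of bounds for array of dimension 1
6414 ((0.47412681579589844, -0.29369622468948364), (0.06293432414531708, 0.08425962924957275), 44.351463317871094)
205 235 [ 0.4577 -0.2786  0.0548]
310 235 [ 0.4946 -0.317   0.0544]
195 245 [ 0.4552 -0.2765  0.0659]
320 245 [ 0.4964 -0.3188  0.0663]
257 157 [ 0.4996 -0.2756  0.0083]
196 172 [ 0.4664 -0.2547  0.0093]
302 172 [ 0.5126 -0.3024  0.009 ]
245 190 [ 0.4847 -0.2802  0.0353]
```

View pics/wg1c.png

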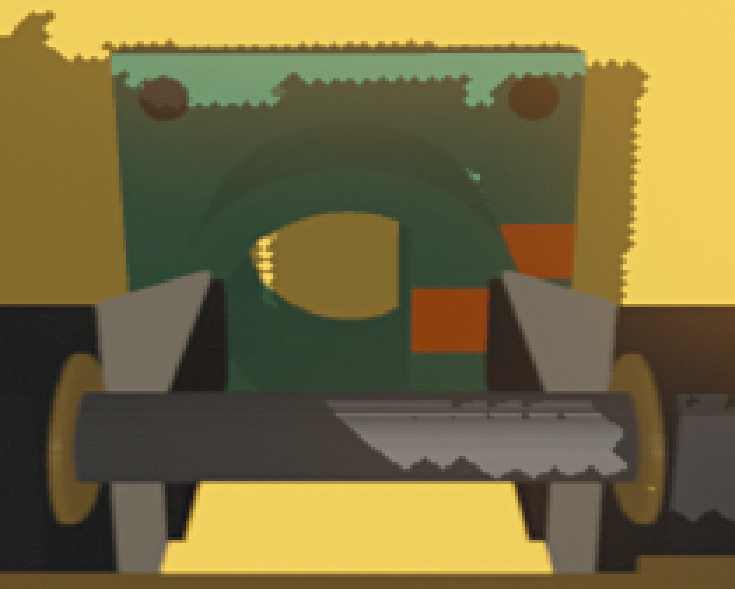

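```bash
python3 - <<'E'
from h import *
a=load('wsp'); b=load('wg1'); st()
A=[w(a,150+x/3,100+y/3,.01) for x,y in [(207,105),(407,105)]]; B=[w(b,150+x/3.5,140+y/3.1,.01) for x,y in [(163,98),(533,98)]]
print(np.round(A,4),np.round(B,4)); print('shift',(np.mean(B,0)-np.mean(A,0)).round(4))
# flat edge
print(w(a,150+334/3,100+210/3,.044),w(b,150+400/3.5,140+265/3.1,.044))
E
```

```text
t 4.75 p [ 0.4662 -0.3038  0.0173] rpy [ 1.7972e+02 -2.0000e-02  4.4100e+01] F [ 2.  -2.8  4. ] M [-0.58 -0.3  -0.  ] open 0.0284
[[ 0.4662 -0.2538  0.01  ]
 [ 0.5123 -0.3011  0.01  ]] [[ 0.467  -0.2548  0.01  ]
 [ 0.5129 -0.3021  0.01  ]]
shift [ 0.0007 -0.001  -0.    ]
[ 0.47462663 -0.303044    0.044     ] [ 0.47946882 -0.29988981  0.044     ]
```

```bash
python3 - <<'E'
from h import *
b=cap('wrist','wg2'); st(); Q=cloud(b)
R=Ro.from_euler('xyz',robot.observe()['tool_rot']); tp=robot.observe()['tool_pos']
for v in (225,230,235,240,245,250,255,260):
    print(v,[(u,(R.inv().apply(Q[v,u]-tp)*1000).round(0).tolist()) for u in (200,207,212,216,222,228,280,286,291,296,302)])
im=cv2.imread('pics/wg2.png')[140:330,150:360]; cv2.imwrite('pics/wg2c.png',cv2.resize(im,None,fx=3.5,fy=3.1,interpolation=cv2.INTER_NEAREST))
E
```

```text
t 4.8 p [ 0.4664 -0.3041  0.0173] rpy [ 1.7968e+02 -3.0000e-02  4.4090e+01] F [ 2.5 -2.9  5.2] M [-0.68 -0.44  0.03] open 0.0243
225 [(200, [13.0, -27.0, -27.0]), (207, [12.0, -23.0, -26.0]), (212, [12.0, -21.0, -26.0]), (216, [1.0, -22.0, 3.0]), (222, [-5.0, -20.0, 18.0]), (228, [-5.0, -15.0, 19.0]), (280, [13.0, 16.0, -27.0]), (286, [12.0, 20.0, -26.0]), (291, [12.0, 22.0, -26.0]), (296, [-1.0, 30.0, 7.0]), (302, [-1.0, 34.0, 8.0])]
230 [(200, [10.0, -27.0, -27.0]), (207, [9.0, -24.0, -25.0]), (212, [11.0, -20.0, -31.0]), (216, [11.0, -18.0, -31.0]), (222, [10.0, -15.0, -27.0]), (228, [-9.0, -16.0, 19.0]), (280, [9.0, 16.0, -26.0]), (286, [11.0, 19.0, -30.0]), (291, [12.0, 22.0, -31.0]), (296, [-5.0, 30.0, 8.0]), (302, [-5.0, 34.0, 8.0])]
235 [(200, [11.0, -25.0, -37.0]), (207, [11.0, -22.0, -37.0]), (212, [11.0, -19.0, -38.0]), (216, [11.0, -17.0, -37.0]), (222, [10.0, -15.0, -33.0]), (228, [-13.0, -16.0, 18.0]), (280, [10.0, 16.0, -34.0]), (286, [11.0, 18.0, -37.0]), (291, [11.0, 21.0, -37.0]), (296, [11.0, 24.0, -36.0]), (302, [11.0, 26.0, -38.0])]
240 [(200, [11.0, -25.0, -43.0
[... 849 characters left out ...]
9.0, -55.0]), (296, [11.0, 21.0, -54.0]), (302, [12.0, 24.0, -55.0])]
255 [(200, [11.0, -22.0, -58.0]), (207, [11.0, -19.0, -59.0]), (212, [12.0, -17.0, -60.0]), (216, [10.0, -15.0, -56.0]), (222, [6.0, -13.0, -48.0]), (228, [-14.0, -14.0, -9.0]), (280, [3.0, 15.0, -43.0]), (286, [10.0, 16.0, -56.0]), (291, [11.0, 18.0, -59.0]), (296, [11.0, 20.0, -59.0]), (302, [11.0, 23.0, -59.0])]
260 [(200, [11.0, -21.0, -63.0]), (207, [11.0, -18.0, -64.0]), (212, [11.0, -16.0, -64.0]), (216, [9.0, -15.0, -60.0]), (222, [3.0, -13.0, -48.0]), (228, [-15.0, -13.0, -14.0]), (280, [nan, nan, nan]), (286, [10.0, 16.0, -61.0]), (291, [11.0, 18.0, -64.0]), (296, [11.0, 20.0, -64.0]), (302, [11.0, 22.0, -64.0])]
```

View pics/wg2c.png

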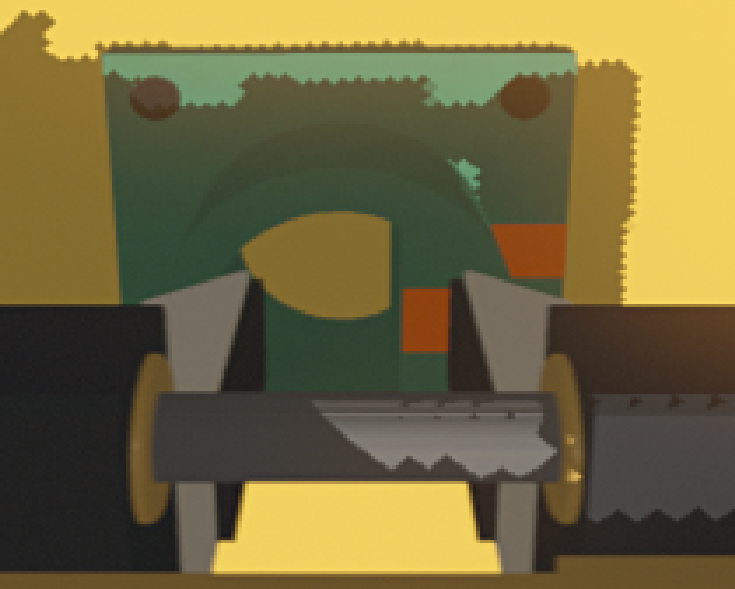

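```bash
python3 - <<'E'
from h import *
d=load('wcol'); p=np.array([.6094,.2729,.139]); R=Ro.from_euler('xyz',np.radians([180,0,105.16])); Q=cloud(d)
for v in (225,228,231,234,237,240,245,250,255):
    print(v,[(u,(R.inv().apply(Q[v,u]-p)*1000).round(0).tolist()) for u in (105,120,140,150,155,160,164,167,170,175)])
im=d['image'][215:345,90:180,::-1]; cv2.imwrite('pics/fing.png',cv2.resize(im,None,fx=5,fy=4,interpolation=cv2.INTER_NEAREST))
E
```

```text
225 [(105, [-55.0, -162.0, 140.0]), (120, [-55.0, -145.0, 140.0]), (140, [-55.0, -123.0, 140.0]), (150, [-55.0, -112.0, 140.0]), (155, [-54.0, -106.0, 139.0]), (160, [-55.0, -101.0, 141.0]), (164, [-55.0, -96.0, 140.0]), (167, [-54.0, -93.0, 139.0]), (170, [-54.0, -89.0, 139.0]), (175, [-55.0, -84.0, 140.0])]
228 [(105, [-58.0, -162.0, 140.0]), (120, [-58.0, -145.0, 139.0]), (140, [-58.0, -123.0, 139.0]), (150, [-58.0, -112.0, 140.0]), (155, [-58.0, -107.0, 140.0]), (160, [10.0, -48.0, -28.0]), (164, [-58.0, -96.0, 139.0]), (167, [-58.0, -93.0, 139.0]), (170, [-58.0, -90.0, 140.0]), (175, [-59.0, -85.0, 141.0])]
231 [(105, [-62.0, -163.0, 140.0]), (120, [-62.0, -146.0, 140.0]), (140, [-62.0, -124.0, 140.0]), (150, [10.0, -53.0, -32.0]), (155, [10.0, -50.0, -32.0]), (160, [11.0, -47.0, -33.0]), (164, [9.0, -46.0, -29.0]), (167, [8.0, -45.0, -26.0]), (170, [-62.0, -90.0, 141.0]), (175, [-62.0, -85.0, 141.0])]
234 [(105, [-66.0, -163.0, 140.0]), (120, [-66.0, -147.0, 140.0]), (140, [10.0, -56.0, -36.0]), (150, [10.0, -51.0, -36.0]), (155, [10.0, -49.0, -36.0]), (160, [9.0, -47.0, -34.0]
[... 899 characters left out ...]
[3.0, -45.0, -34.0]), (167, [1.0, -45.0, -29.0]), (170, [-78.0, -91.0, 139.0]), (175, [-79.0, -86.0, 140.0])]
250 [(105, [-85.0, -166.0, 141.0]), (120, [10.0, -60.0, -53.0]), (140, [10.0, -50.0, -54.0]), (150, [9.0, -47.0, -51.0]), (155, [8.0, -45.0, -48.0]), (160, [4.0, -45.0, -40.0]), (164, [0.0, -45.0, -33.0]), (167, [-2.0, -45.0, -29.0]), (170, [-85.0, -92.0, 140.0]), (175, [-86.0, -86.0, 141.0])]
255 [(105, [-91.0, -166.0, 140.0]), (120, [10.0, -57.0, -58.0]), (140, [10.0, -48.0, -59.0]), (150, [8.0, -45.0, -55.0]), (155, [5.0, -45.0, -49.0]), (160, [2.0, -45.0, -43.0]), (164, [-2.0, -45.0, -35.0]), (167, [-5.0, -45.0, -30.0]), (170, [-92.0, -92.0, 140.0]), (175, [-92.0, -87.0, 141.0])]
```

View pics/fing.png

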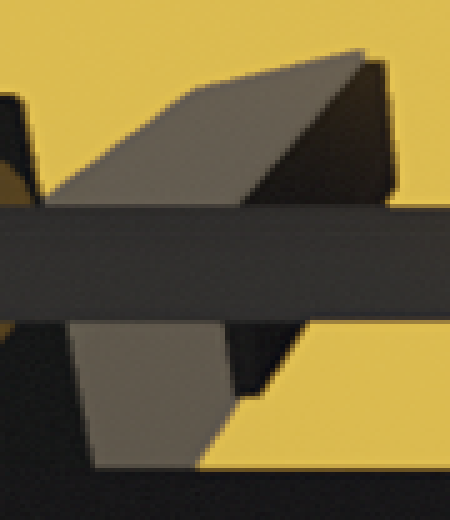

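The depth map puts the fingertips about 27 mm above the reported TCP. The jaws closed over the hub's top instead of around it, and the spacer hasn't moved. I'll check what the robot states about this.

```bash
python3 - <<'E'
from h import *
print([a for a in dir(robot) if not a.startswith('_')]); print(robot.tcp_to_grasp); st()
E
```

```text
['IKError', 'hand_in', 'observe', 'read_camera', 'tcp_to_grasp']
0.0188
t 4.8 p [ 0.4664 -0.3041  0.0173] rpy [ 1.7968e+02 -3.0000e-02  4.4090e+01] F [ 2.5 -2.9  5.2] M [-0.68 -0.44  0.03] open 0.0243
```

Emit:
arm_command:
  motion:
    - [[0, 0, 0, 0, 0, -0.1, -0.5], [0, 0, 0, 0, 0, -0.2, 1], [0, 0, 0, 0, 0, -0.2, 1], [0, 0, 0, 0, 0, -0.2, 1], [0, 0, 0, 0, 0, -0.2, 1], [0, 0, 0, 0, 0, -0.2, 1]]

```text
time: 5.4
tool_pos: [0.464, -0.3019, 0.0746]
tool_rot: [-3.139, 0.0, 0.77]
contact_force: [0.1, -0.0, -0.6]
opening: 0.0587
```

```bash
python3 - <<'E'
from h import *
st(); d=cap('wrist','wr1'); cap('scene','sr1'); st()
s=robot.observe(); R=Ro.from_euler('xyz',s['tool_rot']); p=s['tool_pos']; Q=cloud(d)
q=R.inv().apply(Q.reshape(-1,3)-p).reshape(384,512,3)
for sgn in (-1,1):
    m=(abs(q[...,1]*sgn-.055)<.02)&(abs(q[...,0])<.02)&(q[...,2]<-.0)
    print(sgn,'lowest tip z',np.nanpercentile(q[m][:,2],[90,98,99.5]).round(4),m.sum(), 'x',np.percentile(q[m][:,0],[1,50,99]).round(4),'inner y',np.percentile(q[m][:,1]*sgn,[1,5]).round(4))
rep(d,(.4657,-.3001),0,.055,'w')
D=load('sr1'); Qs=cloud(D); qs=R.inv().apply(Qs.reshape(-1,3)-p); m=(np.abs(qs[:,0])<.03)&(np.abs(qs[:,1])<.09)&(qs[:,2]<.02)&(qs[:,2]>-.09)
print('scene pts',m.sum(),np.percentile(qs[m],[1,99],axis=0).round(3), np.sort(qs[m][:,2])[-30:].round(3))
cv2.imwrite('pics/sr1c.png',cv2.resize(cv2.imread('pics/sr1.png')[100:260,70:260],None,fx=4,fy=3.5))
E
```

```text
t 5.4 p [ 0.464  -0.3019  0.0746] rpy [-1.7985e+02  1.0000e-02  4.4100e+01] F [ 0.1 -0.  -0.6] M [-0.14  0.12  0.03] open 0.0587
t 5.5 p [ 0.4643 -0.302   0.0749] rpy [-179.89    0.     44.1 ] F [0.3 0.8 0. ] M [-0.1   0.08  0.05] open 0.0666
-1 lowest tip z [-0.0416 -0.0345 -0.0318] 1257 x [0.0105 0.0116 0.02  ] inner y [0.0351 0.0356]
1 lowest tip z [-0.0372 -0.032  -0.0301] 768 x [0.0104 0.0111 0.0117] inner y [0.0351 0.0355]
w enc [ 0.4663 -0.3013  0.0285] fit [ 0.4665 -0.3012] 0.028 36 ztop 0.0432
   orange hub 356 [ 0.4794 -0.3146  0.0439] yaw -46.2
   orange flange 181 [ 0.4916 -0.3264  0.0098] yaw -45.1
scene pts 70 [[-0.011 -0.045 -0.085]
 [ 0.01  -0.027 -0.027]] [-0.046 -0.045 -0.045 -0.044 -0.044 -0.044 -0.043 -0.042 -0.042 -0.041
 -0.04  -0.04  -0.04  -0.04  -0.039 -0.039 -0.038 -0.037 -0.035 -0.034
 -0.034 -0.033 -0.033 -0.031 -0.031 -0.03  -0.03  -0.03  -0.028 -0.024]
```

View pics/sr1c.png

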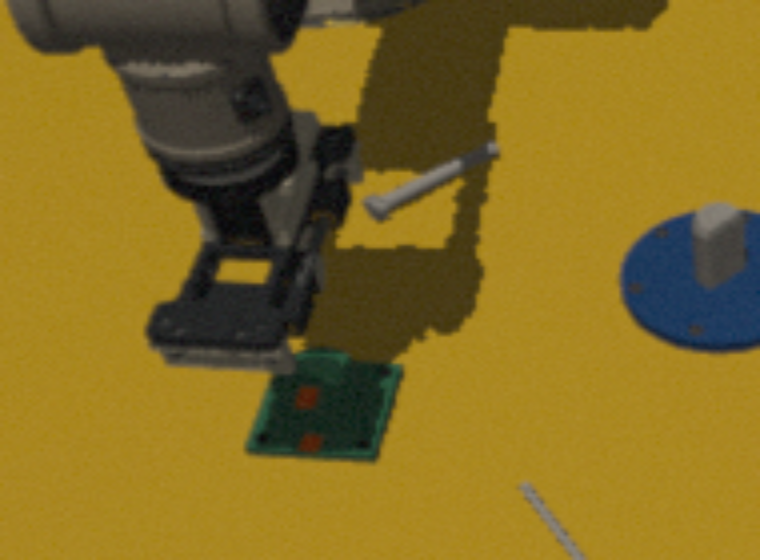

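View pics/wr1.png

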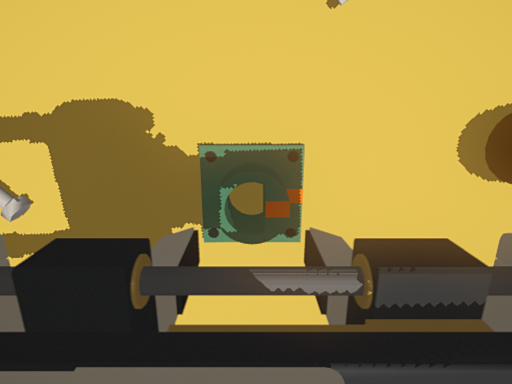

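```bash
python3 - <<'E'
from h import *
d=load('wr1'); R=Ro.from_euler('xyz',np.radians([-179.85,0.01,44.1])); p=np.array([.464,-.3019,.0746])
q=R.inv().apply(cloud(d).reshape(-1,3)-p).reshape(384,512,3)*1000
for u,v in [(250,275),(250,290),(80,245),(80,262),(80,300),(140,280),(177,250),(177,300),(177,318),(250,328),(250,345),(250,365),(100,380),(10,245)]: print((u,v),q[v,u].round(0), load('wr1')['z_map'][v,u].round(3))
T=d['cam_to_world']; print('cam in tool',(R.inv().apply(T[:3,3]-p)*1000).round(0))
D=load('wrist0'); print('cam0 tool',(Ro.from_euler('xyz',[-3.14041,-.00018,2.89981]).inv().apply(D['cam_to_world'][:3,3]-np.array([.12556,.50942,.1993]))*1000).round(0))
E
```

```text
(250, 275) [  30.    1. -108.] 0.086
(250, 290) [  26.    1. -108.] 0.086
(80, 245) [  37.  -48. -103.] 0.089
(80, 262) [  36.  -43. -112.] 0.08
(80, 300) [  27.  -43. -115.] 0.08
(140, 280) [  30.  -29. -110.] 0.084
(177, 250) [ 11. -33. -53.] 0.144
(177, 300) [ -3. -30. -72.] 0.129
(177, 318) [-125.  -71.   75.] 0.305
(250, 328) [  23.    1. -120.] 0.076
(250, 345) [  26.    1. -129.] 0.067
(250, 365) [  25.    1. -133.] 0.063
(100, 380) [  25.  -27. -137.] 0.059
(10, 245) [ -47. -217.   75.] 0.283
cam in tool [  75.    1. -184.]
cam0 tool [  74.   -1. -184.]
```

Both cameras and the contact height agree: the whole gripper sits about 26.5 mm higher than the reported TCP. True tip height is therefore reported z + 0.0265. The body is shifted too, so clearances hold. I'll re-grasp with that correction.

```bash
python3 - <<'E'
from h import *
plan(.4660,-.3008,-.0100,44.2)
E
```

```text
turn [-0.0012  0.     -0.0011] shift [0.0071 0.0017 0.283 ] rows>= 1.6984818225171616
```

Emit:
arm_command:
  motion:
    - [[0, 0, 0, 0.007, 0.002, 0.05, 1], [0, 0, 0, 0.007, 0.002, 0.1, 1], [0, 0, 0, 0.007, 0.002, 0.15, 1], [0, 0, 0, 0.007, 0.002, 0.2, 1], [0, 0, 0, 0.007, 0.002, 0.24, 1], [0, 0, 0, 0.007, 0.002, 0.27, 1], [0, 0, 0, 0.007, 0.002, 0.285, 1], [0, 0, 0, 0.007, 0.002, 0.285, 1]]

```text
time: 6.3
tool_pos: [0.4664, -0.3012, -0.0101]
tool_rot: [-3.141, 0.0, 0.77]
contact_force: [-0.2, 0.5, 0.9]
opening: 0.0917
```

```bash
python3 - <<'E'
from h import *
st(); d=cap('wrist','wd1')
E
```

```text
t 6.3 p [ 0.4664 -0.3012 -0.0101] rpy [-179.94    0.     44.11] F [-0.2  0.5  0.9] M [-0.11  0.11 -0.04] open 0.0917
```

View pics/wd1.png

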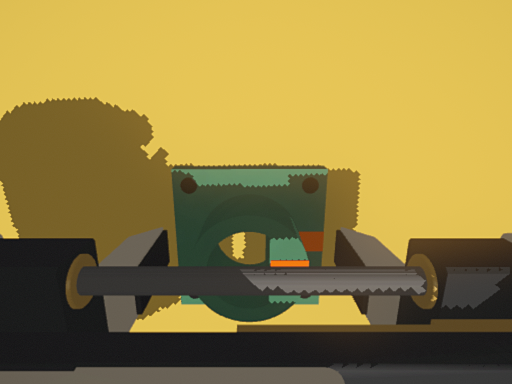

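The fingers now straddle the hub, at (160,240) and (345,240), and there's no contact force. I'll close.

Emit:
arm_command:
  motion:
    - [[0, 0, 0, 0, 0, 0, -1], [0, 0, 0, 0, 0, 0, -1], [0, 0, 0, 0, 0, 0, -1], [0, 0, 0, 0, 0, 0, -1], [0, 0, 0, 0, 0, 0, -1], [0, 0, 0, 0, 0, 0, -1], [0, 0, 0, 0, 0, 0, -1], [0, 0, 0, 0, 0, 0, -1]]
  grip_force: 35

```text
time: 7.15
tool_pos: [0.4663, -0.3011, -0.0095]
tool_rot: [-3.141, -0.0, 0.77]
contact_force: [-2.4, 2.6, 3.9]
opening: 0.055
```

The opening is 55 mm, so the hub is held. Lifting 120 mm.

Emit:
arm_command:
  motion:
    - [[0, 0, 0, 0, 0, -0.05, -1], [0, 0, 0, 0, 0, -0.15, -1], [0, 0, 0, 0, 0, -0.27, -1], [0, 0, 0, 0, 0, -0.4, -1], [0, 0, 0, 0, 0, -0.4, -1]]

```text
time: 7.65
tool_pos: [0.4694, -0.3037, 0.1153]
tool_rot: [3.131, -0.001, 0.77]
contact_force: [0.8, -0.8, -3.4]
opening: 0.0548
```

```bash
python3 - <<'E'
from h import *
st(); d=cap('wrist','wl1')
print('zb guess'); s=robot.observe(); rep(d,s['tool_pos'][:2],s['tool_pos'][2]+.0095,.055)
plan(.5398,-.0264,.11,93.5)
E
```

```text
t 7.65 p [ 0.4694 -0.3037  0.1153] rpy [ 1.794e+02 -6.000e-02  4.411e+01] F [ 0.8 -0.8 -3.4] M [-0.1   0.03 -0.  ] open 0.0548
zb guess
 enc [ 0.4774 -0.2969  0.0447] fit [ 0.4702 -0.3028] 0.0304 32 ztop 0.1677
   orange hub 223 [ 0.486  -0.3145  0.1688] yaw -36.6
turn [ 0.0036  0.0012 -0.5488] shift [ 0.8125 -0.4946  0.0058] rows>= 5.750184988448554
```

View pics/wl1.png

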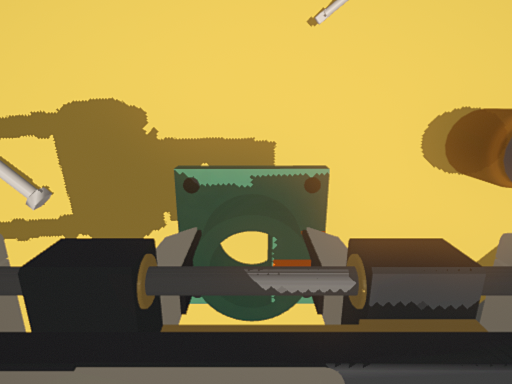

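The spacer is held level, with its back edge flat at row 167, its holes symmetric at 191 and 312, and its flat vertical. So part yaw = tool yaw - 90°. I'll carry it over the post.

Emit:
arm_command:
  motion:
    - [[0, 0, -0.09, 0.12, -0.07, 0, -1], [0, 0, -0.18, 0.26, -0.16, 0, -1], [0, 0, -0.27, 0.4, -0.245, 0, -1], [0, 0, -0.36, 0.54, -0.33, 0, -1], [0, 0, -0.45, 0.68, -0.415, 0, -1], [0, 0, -0.552, 0.81, -0.495, 0, -1], [0, 0, -0.552, 0.81, -0.495, 0, -1], [0, 0, -0.552, 0.81, -0.495, 0, -1]]

```text
time: 8.5
tool_pos: [0.5368, -0.0245, 0.1085]
tool_rot: [-3.138, -0.0, 1.639]
contact_force: [0.6, -0.1, -3.3]
opening: 0.0551
```

```bash
python3 - <<'E'
from h import *
st(); d=cap('wrist','wo1'); cap('top','to1'); cap('scene','so1')
plan(.5398,-.0264,.11,93.8)
a=cv2.imread('pics/wo1.png')[130:330,150:350]; b=cv2.imread('pics/so1.png')[110:230,190:310]
cv2.imwrite('pics/o1.png',np.hstack([cv2.resize(a,(400,400)),cv2.resize(b,(400,400))]))
E
```

```text
t 8.5 p [ 0.5368 -0.0245  0.1085] rpy [-1.7982e+02 -3.0000e-02  9.3900e+01] F [ 0.6 -0.1 -3.3] M [-0.14  0.03  0.04] open 0.0551
turn [-0.0011 -0.0001 -0.0017] shift [ 0.0007  0.009  -0.0018] rows>= 0.05508874692686197
```

View pics/o1.png

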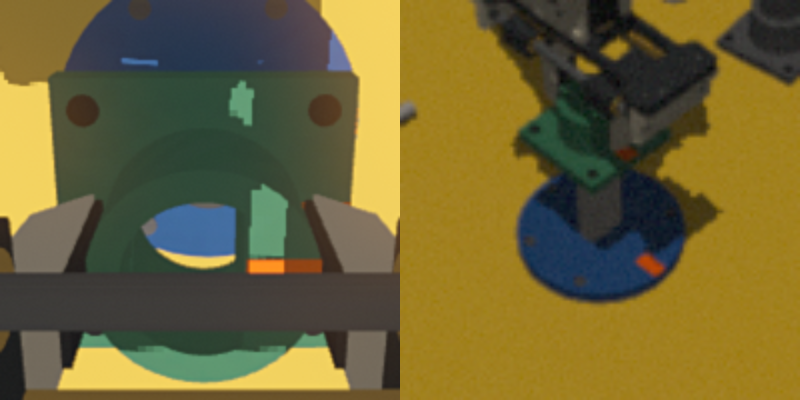

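View pics/to1.png

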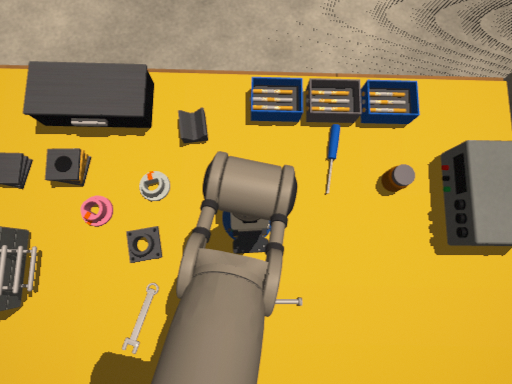

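Emit:
arm_command:
  motion:
    - [[0, 0, 0, 0, 0.009, 0.03, -1], [0, 0, 0, 0, 0.009, 0.05, -1], [0, 0, 0, 0, 0.009, 0.05, -1], [0, 0, 0, 0, 0.009, 0.05, -1]]

```text
time: 9.05
tool_pos: [0.5402, -0.0258, 0.095]
tool_rot: [-3.141, -0.0, 1.636]
contact_force: [0.9, -0.5, -3.3]
opening: 0.055
```

```bash
python3 - <<'E'
from h import *
st(); d=cap('wrist','wo2'); st(); cap('scene','so2'); st()
plan(.5398,-.0264,.08,93.8)
a=cv2.imread('pics/wo2.png')[150:270,190:310]; b=cv2.imread('pics/so2.png')[110:230,190:310]
cv2.imwrite('pics/o2.png',np.hstack([cv2.resize(a,(400,400)),cv2.resize(b,(400,400))]))
E
```

```text
t 9.05 p [ 0.5402 -0.0258  0.095 ] rpy [-1.7996e+02 -2.0000e-02  9.3740e+01] F [ 0.9 -0.5 -3.3] M [-0.12 -0.   -0.01] open 0.055
t 9.1 p [ 0.5405 -0.0257  0.0953] rpy [-1.800e+02 -1.000e-02  9.375e+01] F [-0.1 -0.6 -2.9] M [-0.09  0.03 -0.01] open 0.0551
t 9.15 p [ 0.5406 -0.0256  0.0955] rpy [179.98   0.    93.77] F [-0.2  0.1 -3.4] M [-0.08  0.07  0.03] open 0.0547
turn [ 0.0002  0.     -0.0004] shift [-0.0024 -0.0027  0.0518] rows>= 0.31146368743228836
```

View pics/o2.png

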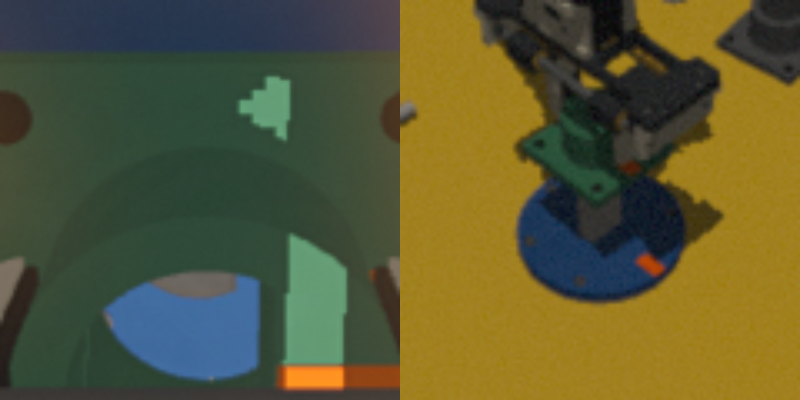

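```bash
cat >> h.py <<'E'
def proj(d,P):
    f=384/2/np.tan(np.radians(float(d['fov_y']))/2); T=d['cam_to_world']; q=(np.atleast_2d(P)-T[:3,3])@T[:3,:3]; return q[:,:2]/q[:,2:]*f+[float(d['cx']),float(d['cy'])]
def D(c,yaw,r,fl,z):
    a0=np.arccos(fl/r); a=np.linspace(a0,2*np.pi-a0,60); a=np.r_[a,a[0]]+np.radians(yaw)
    return np.c_[c[0]+r*np.cos(a),c[1]+r*np.sin(a),np.full(len(a),z)]
def overlay(tag,outl,box,k):
    d=load(tag); u0,v0,u1,v1=box
    im=cv2.resize(d['image'][v0:v1,u0:u1,::-1],None,fx=k,fy=k,interpolation=cv2.INTER_NEAREST)
    for P,col in outl: cv2.polylines(im,[(((proj(d,P)-[u0,v0]+.5)*k)*16).astype(np.int32)],False,col,1,cv2.LINE_AA,4)
    cv2.imwrite(f'pics/{tag}_ov.png',im)
E
python3 - <<'E'
from h import *
t=[.5402,-.0258]; zb=.095+.0095
overlay('wo2',[(D((.5398,-.0264),3.8,.0144,.0064,.08),(0,0,255)),(D((.5398,-.0264),3.8,.018,.008,.073),(255,0,255)),(D(t,3.8,.01975,.0095,zb),(0,255,255)),(D(t,3.8,.01975,.0095,zb+.044),(255,255,0))],(190,150,310,270),6)
E
```

```text
(no output)
```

View pics/wo2_ov.png

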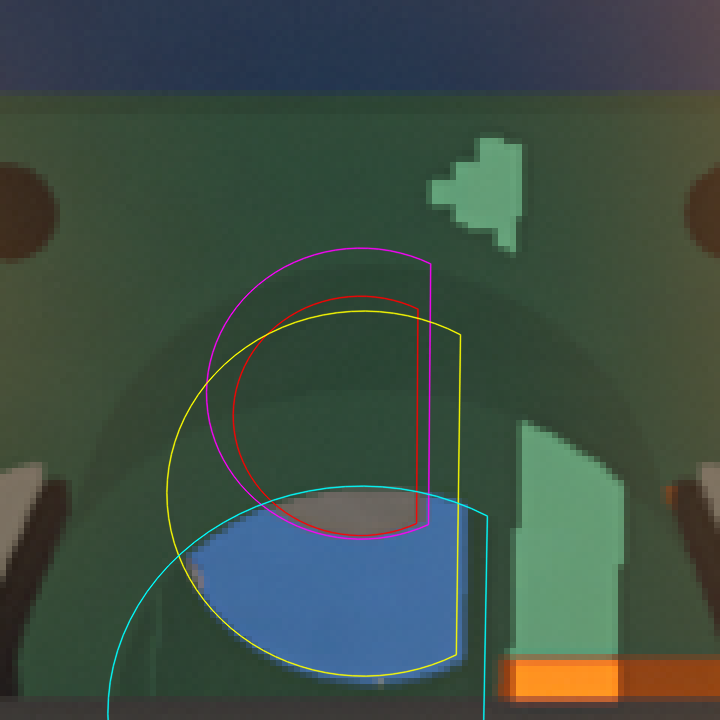

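The overlay fits well: the bore sits about 1 mm off in +x and the yaw matches. I'll correct that and descend in steps, watching the force.

Emit:
arm_command:
  motion:
    - [[0, 0, 0, 0, -0.005, 0.02, -1], [0, 0, 0, 0, -0.005, 0.045, -1], [0, 0, 0, 0, -0.005, 0.07, -1], [0, 0, 0, 0, -0.005, 0.085, -1], [0, 0, 0, 0, -0.005, 0.1, -1], [0, 0, 0, 0, -0.005, 0.115, -1], [0, 0, 0, 0, -0.005, 0.115, -1]]

```text
time: 9.85
tool_pos: [0.5386, -0.0255, 0.0602]
tool_rot: [-3.14, -0.0, 1.637]
contact_force: [0.1, 0.3, -3.5]
opening: 0.0553
```

Emit:
arm_command:
  motion:
    - [[0, 0, 0, 0, 0.001, 0.015, -1], [0, 0, 0, 0, 0.001, 0.035, -1], [0, 0, 0, 0, 0.001, 0.055, -1], [0, 0, 0, 0, 0.001, 0.075, -1], [0, 0, 0, 0, 0.001, 0.095, -1], [0, 0, 0, 0, 0.001, 0.11, -1], [0, 0, 0, 0, 0.001, 0.11, -1]]

```text
time: 10.55
tool_pos: [0.5387, -0.0254, 0.0271]
tool_rot: [-3.14, -0.0, 1.637]
contact_force: [0.8, 0.5, -4.4]
opening: 0.0546
```

Emit:
arm_command:
  motion:
    - [[0, 0, 0, 0, 0, 0.015, -1], [0, 0, 0, 0, 0, 0.03, -1], [0, 0, 0, 0, 0, 0.045, -1], [0, 0, 0, 0, 0, 0.057, -1], [0, 0, 0, 0, 0, 0.065, -1], [0, 0, 0, 0, 0, 0.07, -1], [0, 0, 0, 0, 0, 0.07, -1]]

```text
time: 11.25
tool_pos: [0.5392, -0.0255, 0.0067]
tool_rot: [-3.141, -0.0, 1.637]
contact_force: [0.1, 0.3, -2.4]
opening: 0.0549
```

Emit:
arm_command:
  motion:
    - [[0, 0, 0, 0, 0, 0.003, -1], [0, 0, 0, 0, 0, 0.006, -1], [0, 0, 0, 0, 0, 0.006, -1]]

```text
time: 11.55
tool_pos: [0.5392, -0.0255, 0.0051]
tool_rot: [-3.142, -0.0, 1.637]
contact_force: [0.6, -0.7, -3.9]
opening: 0.0552
```

Emit:
arm_command:
  motion:
    - [[0, 0, 0, 0, 0, 0.003, -1], [0, 0, 0, 0, 0, 0.005, -1], [0, 0, 0, 0, 0, 0.005, -1]]

```text
time: 11.85
tool_pos: [0.5395, -0.0255, 0.0045]
tool_rot: [3.141, 0.0, 1.637]
contact_force: [-2.0, 0.3, 5.5]
opening: 0.0543
```

The force rose by 9 N at the expected seat height, so it's seated. I'll release and go up.

Emit:
arm_command:
  motion:
    - [[0, 0, 0, 0, 0, 0, 1], [0, 0, 0, 0, 0, 0, 1], [0, 0, 0, 0, 0, 0, 1], [0, 0, 0, 0, 0, 0, 1], [0, 0, 0, 0, 0, 0, 1], [0, 0, 0, 0, 0, -0.08, 1], [0, 0, 0, 0, 0, -0.22, 1], [0, 0, 0, 0, 0, -0.4, 1]]

```text
time: 12.65
tool_pos: [0.538, -0.0253, 0.1195]
tool_rot: [-3.138, -0.001, 1.637]
contact_force: [1.0, 0.4, 0.2]
opening: 0.0916
```

Emit:
arm_command:
  motion:
    - [[0, 0, 0, -0.03, 0, -0.05, 1], [0, 0, 0, -0.08, 0, -0.08, 1], [0, 0, 0, -0.08, 0, -0.08, 1]]

```text
time: 12.95
tool_pos: [0.5413, -0.0513, 0.1442]
tool_rot: [3.14, 0.001, 1.635]
contact_force: [0.5, 0.2, -0.1]
opening: 0.0918
```

```bash
python3 - <<'E'
from h import *
st(); d=cap('wrist','ws1'); cap('scene','ss1')
c=rep(d,(.5398,-.0264),.014,.06)
overlay('ws1',[(D((.5398,-.0264),3.8,.0144,.0064,.08),(0,0,255)),(D((.5398,-.0264),3.8,.018,.008,.073),(255,0,255)),(D((.5398,-.0264),3.8,.01975,.0095,.058),(255,255,0))],(190,120,330,260),5)
b=cv2.imread('pics/ss1.png')[110:230,190:310]; cv2.imwrite('pics/ss1c.png',cv2.resize(b,(600,600)))
E
```

```text
t 12.95 p [ 0.5413 -0.0513  0.1442] rpy [1.7991e+02 6.0000e-02 9.3700e+01] F [ 0.5  0.2 -0.1] M [-0.11  0.04 -0.04] open 0.0918
 enc [ 0.5404 -0.0263  0.0281] fit [ 0.5405 -0.0262] 0.0279 36 ztop 0.0573
   orange hub 250 [ 0.5589 -0.0244  0.0579] yaw 5.7
   orange flange 122 [ 0.5765 -0.0233  0.0239] yaw 4.6
```

View pics/ws1_ov.png

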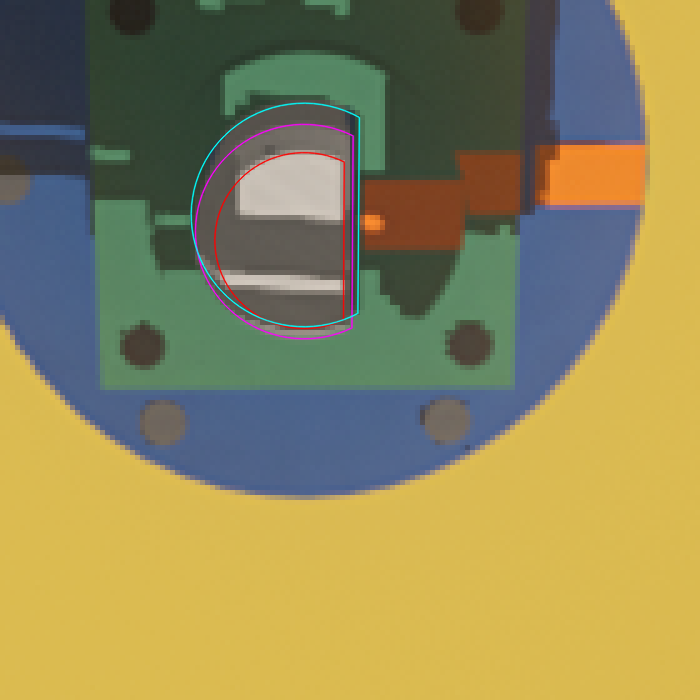

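View pics/ss1c.png

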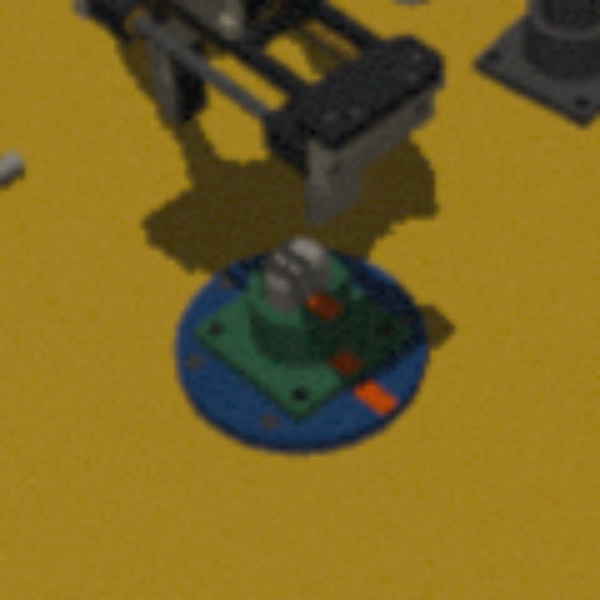

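The spacer is seated, with its hub top at 0.057 (expected 0.058) and marks in line. Now the collar.

```bash
python3 - <<'E'
from h import *
plan(.628,.213,.12,105.2)
E
```

```text
turn [-0.0015 -0.0008 -0.1277] shift [0.855  0.3495 0.074 ] rows>= 5.5596332894719565
```

Emit:
arm_command:
  motion:
    - [[0, 0, -0.128, 0.855, 0.35, 0.02, 1], [0, 0, -0.128, 0.855, 0.35, 0.03, 1], [0, 0, -0.128, 0.855, 0.35, 0.05, 1], [0, 0, -0.128, 0.855, 0.35, 0.074, 1], [0, 0, -0.128, 0.855, 0.35, 0.074, 1], [0, 0, -0.128, 0.855, 0.35, 0.074, 1], [0, 0, -0.128, 0.855, 0.35, 0.074, 1], [0, 0, -0.128, 0.855, 0.35, 0.074, 1]]

```text
time: 13.85
tool_pos: [0.6274, 0.2137, 0.119]
tool_rot: [-3.138, -0.0, 1.839]
contact_force: [0.6, 0.5, -0.6]
opening: 0.0918
```

```bash
python3 - <<'E'
from h import *
st(); d=cap('wrist','wc2'); c=rep(d,(.6247,.2309),0,.041)
for y in (14.,):
  overlay('wc2',[(D(c,y,.01975,.0095,.044),(255,255,0)),(D(c,y,.028,.02799,.044),(0,0,255))],(190,110,330,250),5)
plan(*c,-.01,105.2)
E
```

```text
t 13.85 p [0.6274 0.2137 0.119 ] rpy [-179.77   -0.    105.39] F [ 0.6  0.5 -0.6] M [-0.09  0.05 -0.  ] open 0.0918
 enc [0.6247 0.2307 0.0282] fit [0.6248 0.2308] 0.0279 36 ztop 0.0432
   orange hub 58 [0.6434 0.2369 0.0438] yaw 18.1
   orange flange 39 [0.6579 0.2429 0.0099] yaw 20.1
turn [-0.002   0.0001  0.0012] shift [0.0605 0.0078 0.4326] rows>= 2.6215334207801857
```

View pics/wc2_ov.png

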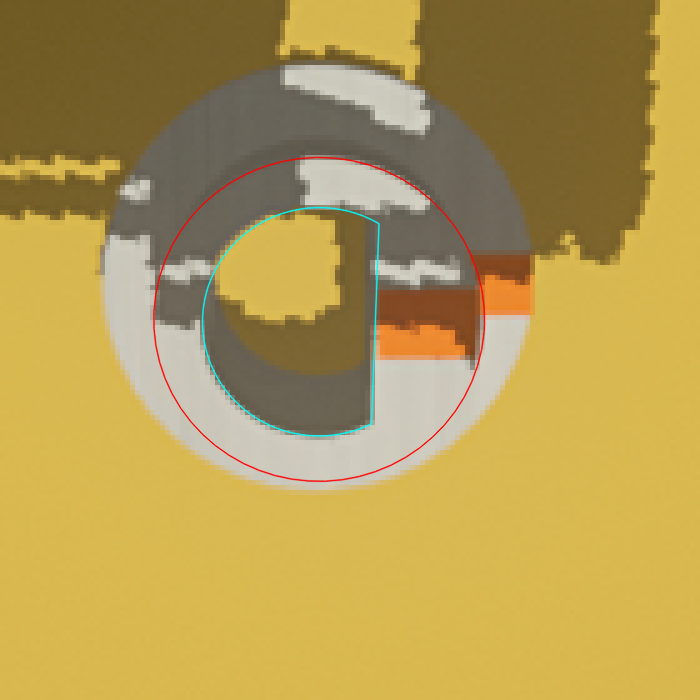

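The collar's flat is vertical in the picture, so its yaw is about 15.4° (tool yaw - 90°). I'll descend around it.

Emit:
arm_command:
  motion:
    - [[0, 0, 0, 0.03, 0.008, 0.08, 1], [0, 0, 0, 0.06, 0.008, 0.16, 1], [0, 0, 0, 0.06, 0.008, 0.24, 1], [0, 0, 0, 0.06, 0.008, 0.32, 1], [0, 0, 0, 0.06, 0.008, 0.38, 1], [0, 0, 0, 0.06, 0.008, 0.43, 1], [0, 0, 0, 0.06, 0.008, 0.43, 1], [0, 0, 0, 0.06, 0.008, 0.43, 1]]

```text
time: 14.7
tool_pos: [0.6265, 0.2308, -0.0071]
tool_rot: [3.141, -0.0, 1.837]
contact_force: [0.4, -0.5, -0.6]
opening: 0.0921
```

```bash
python3 - <<'E'
from h import *
st(); cap('wrist','wd2')
E
```

```text
t 14.7 p [ 0.6265  0.2308 -0.0071] rpy [179.98  -0.   105.25] F [ 0.4 -0.5 -0.6] M [-0.11 -0.01 -0.01] open 0.0921
```

View pics/wd2.png

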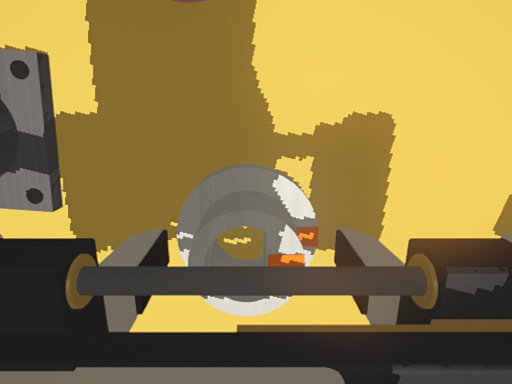

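The fingers straddle the hub. I'll make a small correction and close.

Emit:
arm_command:
  motion:
    - [[0, 0, 0, 0, -0.005, 0.007, 1], [0, 0, 0, 0, -0.005, 0.007, -1], [0, 0, 0, 0, -0.005, 0.007, -1], [0, 0, 0, 0, -0.005, 0.007, -1], [0, 0, 0, 0, -0.005, 0.007, -1], [0, 0, 0, 0, -0.005, 0.007, -1], [0, 0, 0, 0, -0.005, 0.007, -1], [0, 0, 0, 0, -0.005, 0.007, -1]]
  grip_force: 35

```text
time: 15.55
tool_pos: [0.6247, 0.231, -0.0096]
tool_rot: [-3.141, -0.0, 1.838]
contact_force: [-0.2, -0.5, 0.9]
opening: 0.0549
```

Emit:
arm_command:
  motion:
    - [[0, 0, 0, 0, 0, 0, -1], [0, 0, 0, 0, 0, 0, -1]]

```text
time: 15.75
tool_pos: [0.6247, 0.231, -0.0096]
tool_rot: [-3.141, -0.0, 1.838]
contact_force: [-0.9, -0.7, 0.2]
opening: 0.0545
```

Held at 54.5 mm. Lifting.

Emit:
arm_command:
  motion:
    - [[0, 0, 0, 0, 0, -0.05, -1], [0, 0, 0, 0, 0, -0.15, -1], [0, 0, 0, 0, 0, -0.27, -1], [0, 0, 0, 0, 0, -0.4, -1], [0, 0, 0, 0, 0, -0.43, -1], [0, 0, 0, 0, 0, -0.43, -1]]

```text
time: 16.35
tool_pos: [0.6259, 0.2312, 0.1217]
tool_rot: [3.137, 0.0, 1.838]
contact_force: [-0.4, -0.2, -2.4]
opening: 0.0551
```

```bash
python3 - <<'E'
from h import *
st(); d=cap('wrist','wl2'); s=robot.observe(); p=s['tool_pos']; z=p[2]+.0096; y=np.degrees(s['tool_rot'][2])-90
overlay('wl2',[(D(p,y,.01975,.0095,z+.044),(255,255,0)),(D(p,y,.041,.04099,z+.01),(0,0,255)),(D(p,y,.01975,.0095,z),(0,255,255))],(170,150,330,310),4)
plan(.5398,-.0264,.125,93.8)
E
```

```text
t 16.35 p [0.6259 0.2312 0.1217] rpy [179.75   0.   105.3 ] F [-0.4 -0.2 -2.4] M [-0.07 -0.02  0.04] open 0.0551
turn [ 1.000e-04 -0.000e+00  1.278e-01] shift [-0.7527 -0.499  -0.0192] rows>= 5.4197424124797715
```

View pics/wl2_ov.png

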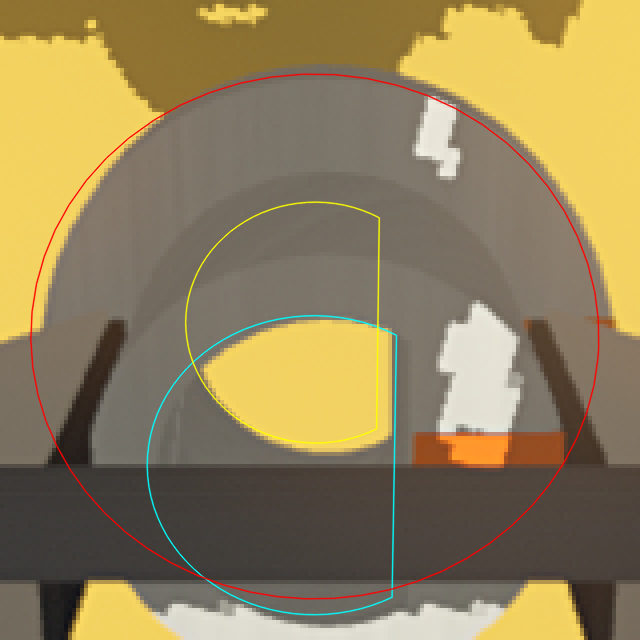

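The collar sits in the grip just as the spacer did, so I'll use the same TCP target as the spacer's seated pose: (0.5392, -0.0256), yaw 93.8°.

```bash
python3 - <<'E'
from h import *
st(); plan(.5392,-.0257,.115,93.8)
E
```

```text
t 16.4 p [0.6246 0.2309 0.1193] rpy [179.99  -0.   105.3 ] F [-1.  -0.6 -2.5] M [-0.09  0.05  0.02] open 0.0548
turn [ 1.000e-04 -0.000e+00  1.278e-01] shift [-0.7499 -0.5004  0.0141] rows>= 5.409681373156101
```

Emit:
arm_command:
  motion:
    - [[0, 0, 0.02, -0.1, -0.067, 0, -1], [0, 0, 0.04, -0.23, -0.153, 0, -1], [0, 0, 0.06, -0.36, -0.24, 0, -1], [0, 0, 0.08, -0.49, -0.327, 0, -1], [0, 0, 0.1, -0.62, -0.414, 0, -1], [0, 0, 0.128, -0.72, -0.48, 0, -1], [0, 0, 0.128, -0.75, -0.5, 0.01, -1], [0, 0, 0.128, -0.75, -0.5, 0.014, -1]]

```text
time: 17.2
tool_pos: [0.538, -0.0267, 0.1132]
tool_rot: [-3.138, -0.001, 1.635]
contact_force: [-0.2, 0.5, -1.2]
opening: 0.0546
```

Emit:
arm_command:
  motion:
    - [[0, 0, 0, 0, 0, 0.03, -1], [0, 0, 0, 0, 0, 0.05, -1], [0, 0, 0, 0, 0, 0.05, -1], [0, 0, 0, 0, 0, 0.05, -1]]

```text
time: 17.6
tool_pos: [0.5395, -0.0246, 0.0996]
tool_rot: [-3.141, -0.0, 1.638]
contact_force: [-0.0, -0.3, -2.5]
opening: 0.0548
```

```bash
python3 - <<'E'
from h import *
st(); t=robot.observe()['tool_pos'].copy(); d=cap('wrist','wo3'); st(); zb=t[2]+.0096
overlay('wo3',[(D((.5398,-.0264),3.8,.0144,.0064,.08),(0,0,255)),(D((.5398,-.0264),3.8,.018,.008,.073),(255,0,255)),(D(t,3.8,.01975,.0095,zb),(0,255,255)),(D(t,3.8,.01975,.0095,zb+.044),(255,255,0))],(190,150,310,270),6)
plan(.5392,-.0257,.1,93.8)
E
```

```text
t 17.6 p [ 0.5395 -0.0246  0.0996] rpy [-1.7995e+02 -2.0000e-02  9.3870e+01] F [-0.  -0.3 -2.5] M [-0.09  0.09 -0.  ] open 0.0548
t 17.65 p [ 0.5397 -0.0249  0.1   ] rpy [-1.800e+02 -1.000e-02  9.386e+01] F [ 0.   0.4 -2.5] M [-0.08  0.03 -0.04] open 0.0547
turn [-0.     -0.0001  0.0007] shift [-0.0027 -0.0019 -0.0001] rows>= 0.01969962621216019
```

View pics/wo3_ov.png

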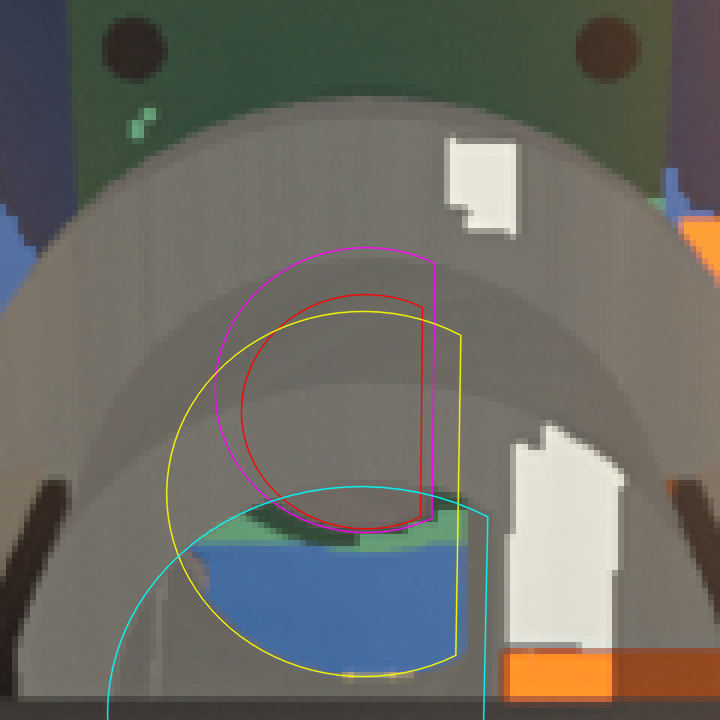

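The overlay matches the spacer's approach, so I'll descend in steps.

Emit:
arm_command:
  motion:
    - [[0, 0, 0, -0.003, -0.002, 0.03, -1], [0, 0, 0, -0.003, -0.002, 0.06, -1], [0, 0, 0, -0.003, -0.002, 0.085, -1], [0, 0, 0, -0.003, -0.002, 0.1, -1], [0, 0, 0, -0.003, -0.002, 0.115, -1], [0, 0, 0, -0.003, -0.002, 0.13, -1], [0, 0, 0, -0.003, -0.002, 0.13, -1]]

```text
time: 18.35
tool_pos: [0.5386, -0.0265, 0.0605]
tool_rot: [-3.141, -0.0, 1.637]
contact_force: [-0.3, 0.4, -1.7]
opening: 0.0548
```

Emit:
arm_command:
  motion:
    - [[0, 0, 0, 0.002, 0.002, 0.01, -1], [0, 0, 0, 0.002, 0.002, 0.02, -1], [0, 0, 0, 0.002, 0.002, 0.028, -1], [0, 0, 0, 0.002, 0.002, 0.035, -1], [0, 0, 0, 0.002, 0.002, 0.035, -1]]

```text
time: 18.85
tool_pos: [0.5393, -0.0259, 0.0503]
tool_rot: [-3.141, -0.0, 1.637]
contact_force: [-0.1, 0.0, -2.4]
opening: 0.0549
```

Emit:
arm_command:
  motion:
    - [[0, 0, 0, 0, 0, 0.003, -1], [0, 0, 0, 0, 0, 0.005, -1], [0, 0, 0, 0, 0, 0.005, -1]]

```text
time: 19.15
tool_pos: [0.5395, -0.0259, 0.0491]
tool_rot: [-3.142, -0.0, 1.637]
contact_force: [-0.1, 0.2, -1.9]
opening: 0.0549
```

Emit:
arm_command:
  motion:
    - [[0, 0, 0, 0, 0, 0.003, -1], [0, 0, 0, 0, 0, 0.005, -1], [0, 0, 0, 0, 0, 0.005, -1]]

```text
time: 19.45
tool_pos: [0.5397, -0.0259, 0.0483]
tool_rot: [3.141, 0.0, 1.637]
contact_force: [-2.3, 1.1, 4.8]
opening: 0.0549
```

The force rose by about 7 N at the expected height (0.0483), so it's seated. Release, then retreat.

Emit:
arm_command:
  motion:
    - [[0, 0, 0, 0, 0, 0, 1], [0, 0, 0, 0, 0, 0, 1], [0, 0, 0, 0, 0, 0, 1], [0, 0, 0, 0, 0, 0, 1], [0, 0, 0, 0, 0, 0, 1], [0, 0, 0, 0, 0, -0.08, 1], [0, 0, 0, 0, 0, -0.2, 1], [0, 0, 0, 0, 0, -0.33, 1]]

```text
time: 20.25
tool_pos: [0.5388, -0.0258, 0.147]
tool_rot: [-3.139, -0.001, 1.637]
contact_force: [0.8, -0.1, 0.4]
opening: 0.0915
```

Emit:
arm_command:
  motion:
    - [[0, 0, 0, -0.03, 0, -0.05, 1], [0, 0, 0, -0.08, 0, -0.08, 1], [0, 0, 0, -0.08, 0, -0.08, 1], [0, 0, 0, -0.08, 0, -0.08, 1]]

```text
time: 20.65
tool_pos: [0.5405, -0.0502, 0.1694]
tool_rot: [-3.14, -0.001, 1.636]
contact_force: [-0.1, -0.3, -0.6]
opening: 0.092
```

```bash
python3 - <<'E'
from h import *
st(); d=cap('wrist','ws2'); cap('scene','ss2'); cap('top','ts2')
c=rep(d,(.5398,-.0264),.058,.05)
b=cv2.imread('pics/ss2.png')[110:230,190:310]; a=cv2.imread('pics/ws2.png')[90:260,165:335]
cv2.imwrite('pics/s2.png',np.hstack([cv2.resize(a,(400,400)),cv2.resize(b,(400,400))]))
E
```

```text
t 20.65 p [ 0.5405 -0.0502  0.1694] rpy [-1.7989e+02 -5.0000e-02  9.3710e+01] F [-0.1 -0.3 -0.6] M [-0.12  0.05  0.  ] open 0.092
 enc [ 0.5406 -0.0261  0.0282] fit [ 0.5407 -0.026 ] 0.0279 36 ztop 0.1012
   orange hub 257 [ 0.5594 -0.0246  0.1019] yaw 4.3
   orange flange 109 [ 0.5762 -0.0232  0.0679] yaw 4.5
```

View pics/s2.png

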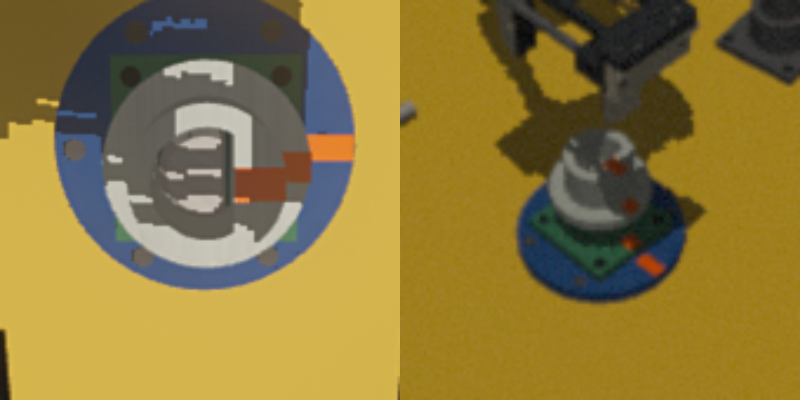

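View pics/ss2.png

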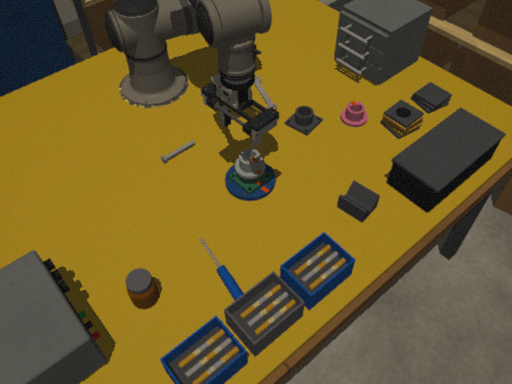

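The stack is complete. The collar's hub top reads 0.101 (expected 0.102, the same -0.8 mm bias as before), and all the marks are in line. The spare, screwdriver, vee block, jar and pink collar are at the same pixels as in the first scene picture. The gripper is clear, so I'll hand in.

```bash
python3 - <<'E'
from h import *
print(robot.hand_in()); st()
E
```

```text
the job is handed in; nothing more can be done
None
the job is handed in; nothing more can be done
```

The stack is built: the green spacer sits on the base plate and the aluminium collar sits on top of it. Both were released, and I handed the job in at about 21 s.

**Last checks**
- **Spacer:** its hub top read 57.3 mm (58 expected), and its marks gave a yaw of about 5° against the fixture's 3.8°.
- **Collar:** its hub top read 101.2 mm (102 expected), with a yaw of about 4.4°. The two small height shortfalls match the 0.8 mm offset I saw on parts lying on the table.
- **Seating:** the force rose by only about 7 to 9 N at each expected seat height.
- **Bystanders:** by eye, the spare, screwdriver, vee block, jar and pink collar were where they started in the last scene picture. I did not measure them.

**What disagreed**
- **Tool height:** the first grasp missed because the fingertips sit about 26.5 mm higher than the reported TCP. The jaws closed lightly on top of the spacer's hub (about 12 N) and hardly moved it. I confirmed the offset in the wrist and scene pictures and from the contact height, corrected for it, and both grasps then held.
- **Yaw readings:** for the fixture and collar, yaw from the marks' depth points varied by a few degrees between cameras. I used the edges of the flats in the wrist pictures instead.

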